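Clamp a hand grinder in its bench cradle and lock it on

ROBOT

A 7-joint arm with a two-finger parallel gripper is mounted at the origin on a cart in front of the work surface, level with it; the furniture and walls round the work are solid. World frame = base frame: x ahead of the robot, y to its left, z up, the work surface at z = 0. Lengths are in m, angles in rad, forces in N, time in s.
With the tool pointing down it reaches from about 0.425 to 0.875 m from the base axis. Payload 4.7 kg.
Tool frame: the origin (TCP) lies midway between the tips of the shut fingers; the grasp point (between the pads) lies 19 mm behind it (ctrl.grip_depth is the distance from the TCP to the grasp point, in m); z points along the fingers, y is the direction in which the jaws open and shut (so a half turn about z gives the same grasp; the last joint's range is limited). The gripper opens to 87 mm and grips with 3 to 60 N. Pads are 19 mm wide; open, the fingers measure 117 mm over their backs; the gripper's body (75 mm by 190 mm) begins 51 mm behind the grasp point.
Start: joints at [0.014, 0.321, -0.07, 1.45, 0.023, 1.371, -0.057], TCP at [0.65, -0, 0.191] pointing down, gripper open.
Joint ranges: [-2.86, 2.86], [-0.3, 2.09], [-1.38, 1.24], [0.06, 2.45], [-1.56, 4.7], [0.09, 2.05], [-2.69, 2.69]. Speed limits (rad/s): [2.57, 2.57, 3.14, 3.14, 3.14, 3.14, 3.14].

INTERFACE

Orientations are given as a rotation vector (axis times angle).
In Python, from bench import ctrl gives the robot as it stands. The module is installed in compiled form; this text tells all that it offers.
- The arm moves only by the shell command python3 -m inch 'ROWS' [FORCE]. ROWS is JSON, a list of rows, each a list of 5 numbers: the opening, from -1 (shut) to 1 (fully open), so that 0 is half open, then the shift along the tool's x, y, z in mm, then the turn about the tool's z in rad. In form: [[fingers, tx, ty, tz, twist], ...]. A call has 1 to 5 rows; each row shifts and turns the pose as measured when the row begins, along the tool's axes as they then stand; what a row does not reach is not made up. A row lasts 1/8 s, in which the tool goes at most 62.5 mm and 10.7 degrees, less where a joint would pass 70% of its speed; a pose out of reach is approached as far as the arm can. A call is refused whole if a number of a shift passes 62.5 or a number of a turn 0.188, either way. A call with a gripper value outside its range is refused whole. The fingers move at their own pace and stop on an object; FORCE is the grip in N (left out, the last holds). Time passes only in rows, so rows that do not move let the fingers close. It gives the time, the measured TCP pose, the force and the opening at its end, in the units of the state.
- ctrl.get_state(): the state, without advancing time (a new reading comes with each control period).
- ctrl.get_image(name): name is "scene" or "side" or "wrist"; returns a dict with "color" (420x560x3 uint8, red, green, blue), "range_z" (420x560 float32, m along the optical axis (not along the pixel's ray), 0 where there is no reading), "K" (3x3 intrinsics, pixels), "R" (3x3) and "t" (3): a world point X has camera coordinates R X + t. Camera axes: x right, y down, z forward; pixel columns grow to the right and rows downward; lengths in m; the calibration is good to about 2 mm. A picture is of the moment at which its call begins.
- ctrl.close_job(): hands the job in, once; it reports no verdict.
The state is a dict: "time": time; "joint_positions": joint angles; "qd": joint speeds; "joint_torque": joint torques, N m; "position": TCP position; "tool_rot": TCP orientation; "ft_force": force on the tool from outside, world axes, zero at the start; "torque": the same for the moment, N m; "grip_width": opening from 0.0 (shut) to 1.0 (fully open).
Only numpy, scipy, OpenCV 4.12 (cv2) and the standard library are available. Lean on these libraries where they do the work, as an engineer would, in place of code of your own. Each camera call takes 0.05 s, during which the arm holds its last target. There are 200 camera calls.

TASK

Set the small grinder up to run hands-free: lay it in the bench cradle, stone towards the cam-lever end and orange trigger on the fence side, and let go of it. Turn the red-knobbed cam lever just until it nips the grinder snugly against the fence, without forcing it past that. Then squeeze the trigger right down, press the red lock button on the side of the grip, and ease the trigger off so that it stays locked on; leave the other things on the bench where they are.

Things in the scene. Friction and masses are not known exactly. Their poses are not given: they have to be found in the camera images.
- grinder: Hand grinder, 260 mm long, 0.6 kg, loose, lying on its flat underside. Origin: middle of the underside where grey barrel meets black grip; x to the stone, z up, y to the trigger side. Grip: x -111 to 1, y +-22, z 0 to 34 mm. On it a grey spine, x -102 to -4, y -16 to -4, up to z 65, with the trigger on its +y side and the lock button on its -y side. Nose and stone: x 90 to 148.
- barrel_mid (a point): Where to carry the grinder: inside the flat-sided grey barrel near the centre of mass, 15 mm ahead of the grinder's origin and 22 mm above the underside. The barrel is 44 mm wide and 44 mm high, x -2 to 90 mm; axes as the grinder's.
- trigger_pad (a point): Point on top of the orange trigger paddle, 52 mm behind its hinge; at rest x -58, y 10.5, z 52 mm in the grinder's frame. The paddle spans y -3 to 24, from the hinge (x -8, z 39) back to x -100; at rest it rises to the rear by 0.2 rad, fully squeezed it lies level, top at z 42. One finger can press it from above while the other, across the spine, pushes the button.
- trigger (a joint): Trigger angle, rad: 0 released, 0.2 fully squeezed (about 8 N at the pad, then a firm stop). Springs back unless locked. Locked on, it rests at about 0.12, held by the pin of the lock button.
- lock_face (a point): Centre of the outer face of the red lock button, 20 x 12 mm, on the -y side of the spine, at x -55, y -24, z 51 mm in the grinder's frame when out; pushed towards +y.
- lock_button (a joint): Travel of the lock button, m: 0 out, 0.0065 fully in (about 3 N). It goes in fully only while the trigger is squeezed beyond about 0.18 rad; else it stops within 1 mm. Ease the trigger with the button fully in, and the trigger traps it at about 0.006; squeezing the trigger again frees it.
- cradle: Fixed cradle on a grey plate 225 x 135 x 8 mm. Origin on the bench under the grinder's place; x along the grinder to the cam-lever end, y to the fence, z up. Two saddles, tops at z 25 mm (x 50 to 80 and -85 to -45). Seated, the grinder's axes lie along the cradle's and its origin at x 0, z 25, y 0 (against the fence); before clamping y may be -8 to 0. A low lip (face y -33, top z 34) is beside the rear saddle.
- fence (a point): Top edge of the front fence block on the cradle's +y side: middle of its inner face, at x 65, y 22, z 62 mm in the cradle's frame. The block is 30 mm long, 10 thick; the rear block is 40 mm long at x -65, its face also at y 22, top at z 50.
- cam_post: Foot and pivot of the cam lever, on the cradle plate at x 65 mm, y -39 to -43 mm (it varies, and so does the gap that the cam takes up; sprung, it gives 10 N/mm). Origin: foot's underside, 8 mm above the bench, on the pivot's vertical axis; axes as the cradle's. On the pivot turns an eccentric steel disc, 40 to 62 mm above the bench, that bears on the barrel.
- cam_lever (a joint): Angle of the cam lever, rad: 0 open, grows clockwise seen from above, to 2.6; stays where left. The cam first slides the grinder to the fence and begins to clamp somewhere from 1.2 to 1.7. Once the grinder is against the fence, each further 0.1 rad adds about 10 N of clamping and 2 N at the knob, over about 4 N of idle friction; 10 to 35 N is snug, over 60 N is forced.
- cam_knob (a point): Top centre of the red knob at the lever's end: upright, round, 16 mm in diameter, 28 mm free height above the lever arm, its top 100 mm above the bench, 75 mm from the pivot's axis. At lever angle 0 it stands 0.5 rad clockwise of the cradle's +x direction seen from the pivot.
- planet_gear_1: bystander: small gear, 26 mm
- planet_gear_2: bystander: small gear, 26 mm
- bearing_4: bystander: ball bearing, 47 mm
- sun_shaft: bystander: toothed shaft standing upright, 16 x 61 mm
- clamp_ring: bystander: black ring, 68 mm, 16 mm high
- cutters: bystander: orange-handled pliers, 181 mm, lying flat
- spanner_1: bystander: open-ended spanner, 155 mm, lying flat

How it is judged:
On the way, in this order (a step that is already met when the one before it is completed fails the run):
1. the grinder lies in the cradle, let go, with the cam still open (y of trigger_pad in the frame of cradle above -0.003 m and x of grinder in the frame of cradle between -0.022 and 0.022 m and y of grinder in the frame of cradle between -0.012 and 0.004 m and z of grinder in the frame of cradle between 0.022 and 0.029 m and angle between the x axis of grinder and the x axis of cradle, either way round below 0.1 rad and angle between grinder's own z axis and vertical below 0.06 rad and contact force between the fingers and grinder below 0.2 N and contact force between cam_post and grinder below 1 N), for 0.2 s.
2. the cam nips the grinder against the fence (y of trigger_pad in the frame of cradle above -0.003 m and x of grinder in the frame of cradle between -0.022 and 0.022 m and y of grinder in the frame of cradle between -0.012 and 0.004 m and z of grinder in the frame of cradle between 0.022 and 0.029 m and angle between the x axis of grinder and the x axis of cradle, either way round below 0.1 rad and angle between grinder's own z axis and vertical below 0.06 rad and y of grinder in the frame of cradle above -0.0025 m and contact force between cam_post and grinder above 4 N), for 0.2 s.
3. the trigger is squeezed right down (all of step 2 and value of joint trigger above 0.175 rad), for 0.05 s.
4. the lock button is in and the trigger eased onto it (value of joint trigger between 0.09 and 0.165 rad and value of joint lock_button above 0.0045 m), for 0.2 s.
At the end, for the whole second after the job is handed in: The grinder lies at rest on both saddles, stone to the lever end, within 22 mm along the fence, 2.5 mm of it and 0.1 rad; the cam presses on it with 4 to 50 N; the lock button is held in (over 4.5 mm) and the trigger rests on it at 0.09 to 0.165 rad (all of step 2 and all of step 4 and contact force between cam_post and grinder below 50 N and linear speed of grinder below 0.01 m/s); the robot touches nothing.
It fails at once if the cam was forced: more than 60 N on the grinder (contact force between cam_post and grinder above 60 N).
It fails at once if a bystander was moved by more than 30 mm (distance of any of planet_gear_1, planet_gear_2, bearing_4, sun_shaft, clamp_ring, cutters, spanner_1 from where it was at the start of the episode above 0.03 m).
It also fails if it takes over 72 s, if anything falls off the work surface, if the arm or the gripper's body presses on something with over 40 N, if the wrist force passes 120 N, or if a joint passes its speed limit or range.

## Working session

There is one attempt and no reset: what is moved stays moved. The work goes in short steps, Python scripts to look and compute and a shell command to move; the robot and the scene stay as the last step left them, time stands still between calls to the robot, and variables do not carry over. Pictures are saved under pics/ and viewed, about 8 in all and at most 12, crops included, and the job is handed in when it is done.

```bash
mkdir -p pics; cat > h.py <<'E'
import numpy as np, cv2
from bench import ctrl
def pts(im):
    z=im["range_z"]; K=im["K"]; v,u=np.mgrid[:z.shape[0],:z.shape[1]]
    c=np.stack([(u-K[0,2])/K[0,0]*z,(v-K[1,2])/K[1,1]*z,z],-1)
    P=(c-im["t"])@im["R"]; P[z==0]=np.nan; return P
def save(im,n): cv2.imwrite("pics/"+n,im["color"][:,:,::-1])
E
python3 - <<'E'
from h import *
a=ctrl.get_image("scene");b=ctrl.get_image("side")
for n,i in(("scene",a),("side",b)):
    print(n,-i["R"].T@i["t"]); np.save(n+".npy",i,allow_pickle=True)
cv2.imwrite("pics/a.png",cv2.resize(np.hstack([a["color"],b["color"]])[:,:,::-1],(800,300),interpolation=cv2.INTER_AREA))
save(a,"scene0.png")
print(ctrl.get_state())
E
```

```text
scene [0.21230123 0.61748727 0.95214832]
side [ 0.24028176 -0.6588171   0.59495188]
{'time': 0.1, 'joint_positions': array([ 0.01407047,  0.32173483, -0.07008442,  1.45153188,  0.02259578,
        1.3707995 , -0.05690388]), 'qd': array([-9.34525199e-04, -3.64533007e-03,  3.24652866e-04, -4.21360260e-03,
       -3.90058047e-06, -2.54643908e-04,  1.54203654e-03]), 'joint_torque': array([ 1.37795760e-04, -4.92569017e+01, -4.06077392e-01, -3.13399816e+01,
       -6.42974046e-02,  3.95253638e-02,  6.49213871e-05]), 'position': array([ 6.49461338e-01, -3.05562343e-05,  1.90290650e-01]), 'tool_rot': array([-2.22058537e+00, -2.22070063e+00,  1.96850307e-03]), 'ft_force': array([0.99834285, 0.21292169, 0.70429717]), 'torque': array([-0.01882606,  0.01261083,  0.00386658]), 'grip_width': 0.9989305900474827}
```

View pics/scene0.png

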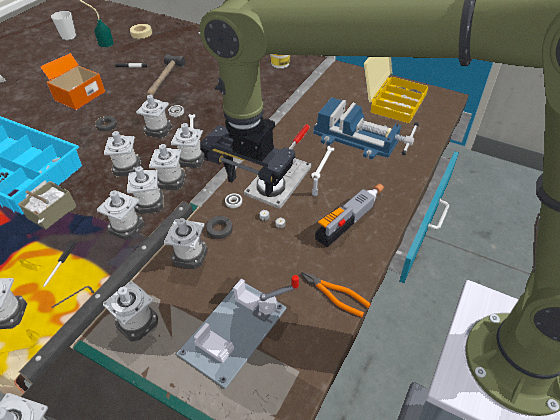

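View pics/a.png

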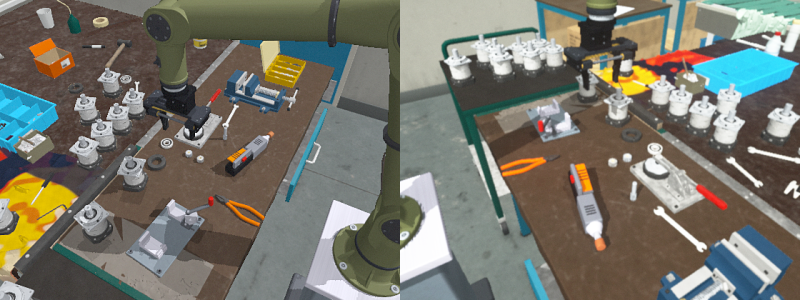

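The scene view shows the grinder at about (348,215) with its stone at (378,187), the cradle plate around (235,330), the red knob at (295,281), the pliers beside it, and gearboxes at (130,310) and (185,240). I'll build a top-down orthographic map from both range images.

```bash
python3 - <<'E'
from h import *
x0,x1,y0,y1,s=0.35,0.85,-0.3,0.5,1000
H=np.full((int((x1-x0)*s),int((y1-y0)*s)),-1.);C=np.zeros(H.shape+(3,),np.uint8)
for n in("side","scene"):
    im=np.load(n+".npy",allow_pickle=True).item();P=pts(im).reshape(-1,3);c=im["color"].reshape(-1,3)
    m=(P[:,0]>x0)&(P[:,0]<x1)&(P[:,1]>y0)&(P[:,1]<y1)&(P[:,2]<0.14)&(P[:,2]>-.02);P=P[m];c=c[m]
    # image: row = x1-x (up = +x), col = y1-y (left = +y)
    for p,q in zip(P[np.argsort(P[:,2])],c[np.argsort(P[:,2])]):
        i=int((x1-p[0])*s);j=int((y1-p[1])*s)
        if p[2]>=H[max(0,i-1):i+2,max(0,j-1):j+2].max()-.004: 
            H[max(0,i-1):i+2,max(0,j-1):j+2]=p[2];C[max(0,i-1):i+2,max(0,j-1):j+2]=q
np.save("H.npy",H)
for k in range(0,500,100): cv2.line(C,(0,k),(799,k),(0,255,255),1)
for k in range(0,800,100): cv2.line(C,(k,0),(k,499),(0,255,255),1)
cv2.imwrite("pics/top.png",C[:,:,::-1])
E
```

```text
(no output)
```

View pics/top.png

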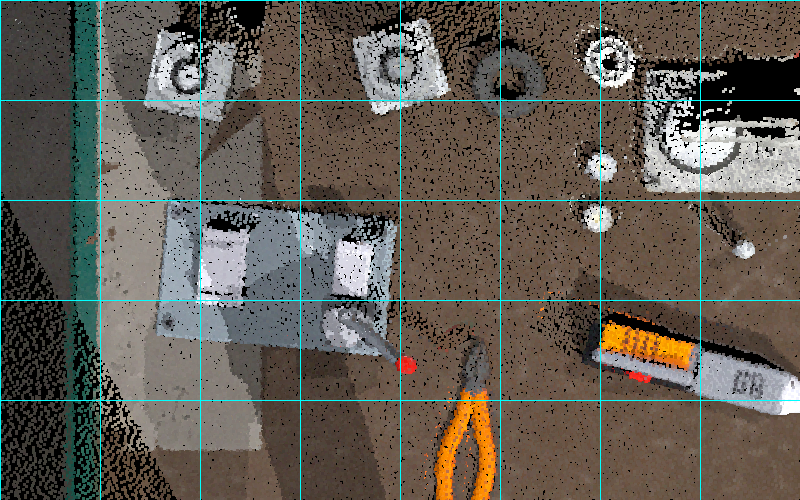

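The top map (1 mm/pixel, up = +x, left = +y) shows the cradle at about (275,270) with its fence on the +x side and the knob at (407,365). The grinder runs from (590,355) to (800,385), stone to the right, trigger on the +x side. That matches the required pose after a turn of a few degrees.

```bash
python3 - <<'E'
from h import *
for n in("scene","side"):
    im=np.load(n+".npy",allow_pickle=True).item();P=pts(im).reshape(-1,3);c=im["color"].reshape(-1,3).astype(int)
    hsv=cv2.cvtColor(im["color"],cv2.COLOR_RGB2HSV).reshape(-1,3).astype(int)
    box=lambda a,b,d,e,z0,z1:(P[:,0]>a)&(P[:,0]<b)&(P[:,1]>d)&(P[:,1]<e)&(P[:,2]>z0)&(P[:,2]<z1)
    red=((hsv[:,0]<6)|(hsv[:,0]>174))&(hsv[:,1]>150)&(hsv[:,2]>80)
    org=(hsv[:,0]>7)&(hsv[:,0]<22)&(hsv[:,1]>120)
    def R(l,m):
        q=P[m]
        if len(q)<8: print(n,l,len(q));return
        r=cv2.minAreaRect((q[:,:2]*1000).astype(np.float32))
        print(n,l,len(q),"c",np.round(r[0],1),"s",np.round(r[1],1),"a",round(r[2],1),"z",np.round(np.percentile(q[:,2]*1000,[5,50,95]),1), "med",np.round(np.median(q,0)*1000,1))
    R("knobtop",red&box(.45,.53,.05,.13,.096,.106)); R("knob",red&box(.45,.53,.05,.13,.06,.11))
    R("plate",box(.48,.66,.08,.36,.005,.011)); R("frontfence",box(.5,.66,.1,.2,.058,.066)&~red)
    R("rearfence",box(.55,.66,.23,.33,.046,.054)); R("saddles rear",box(.5,.66,.23,.33,.022,.028));R("saddles front",box(.5,.66,.1,.2,.022,.028))
    R("camdisc",box(.48,.56,.13,.2,.055,.066))
    R("all grinder",box(.4,.57,-.42,-.05,.012,.08)); R("barrel top",box(.4,.57,-.32,-.08,.040,.048)&(hsv[:,1]<60)&(hsv[:,2]>90))
    R("spine",box(.4,.57,-.32,-.08,.061,.07)); R("trigger",org&box(.4,.57,-.25,-.08,.03,.08)); R("button",red&box(.4,.57,-.25,-.08,.03,.08)); R("stone",org&box(.4,.57,-.42,-.25,.0,.08))
E
```

```text
scene knobtop 36 c [485.7  95.7] s [13.3 12.4] a 23.7 z [ 96.9  99.9 103.4] med [486.4  96.5  99.9]
scene knob 83 c [485.4  96.1] s [13.4 13.5] a 24.7 z [ 73.1  93.  101.3] med [484.5  99.1  93. ]
scene plate 3647 c [570.4 220.6] s [180.1 277.8] a 0.3 z [ 5.7  8.5 10.7] med [566.  238.    8.5]
scene frontfence 235 c [554.3 152.7] s [110.8  50.9] a 6.3 z [58.9 62.5 65. ] med [523.5 157.3  62.5]
scene rearfence 94 c [614.8 276.4] s [39.4 12.1] a 85.0 z [46.8 50.8 53.1] med [613.8 278.5  50.8]
scene saddles rear 444 c [584.7 279.8] s [41.1 76.9] a 85.1 z [22.9 25.7 27.6] med [581.9 280.9  25.7]
scene saddles front 231 c [558.4 154. ] s [33.3 86.1] a 78.8 z [22.4 25.3 27.7] med [575.1 152.5  25.3]
scene camdisc 184 c [520.5 159.6] s [39.4 29.6] a 35.3 z [57.4 62.4 65. ] med [518.7 160.7  62.4]
scene all grinder 1483 c [ 476.4 -213.3] s [261.4  48.8] a 75.5 z [17.4 42.9 64.9] med [ 477.5 -170.    42.9]
scene barrel top 405 c [ 482.2 -194.4] s [200.3  46.9] a 72.8 z [41.  44.  46.9] med [ 468.1 -232.8   44. ]
scene spine 157 c [ 492.  -144.4] s [98.6 36.3] a 70.4 z [61.3 64.6 67.9] med [ 4
[... 1029 characters left out ...]
8 c [522.5 153.9] s [29. 41.] a 22.6 z [56.6 62.8 65.1] med [522.1 153.9  62.8]
side all grinder 2916 c [ 474.5 -217. ] s [258.6  48. ] a 75.4 z [23.1 44.4 65.1] med [ 469.4 -225.6   44.4]
side barrel top 1142 c [ 479.4 -201.3] s [194.6  45.5] a 73.5 z [41.2 44.5 46.4] med [ 466.7 -243.4   44.5]
side spine 247 c [ 486.6 -146.6] s [94.8 37.6] a 63.9 z [61.9 65.3 67. ] med [ 481.4 -147.1   65.3]
side trigger 503 c [ 503.2 -149.6] s [93.5 28.2] a 73.9 z [44.1 52.4 60.1] med [ 503.1 -149.8   52.4]
side button 57 c [ 477.5 -127. ] s [47.7  7.6] a 73.1 z [31.  56.1 58.5] med [ 473.4 -139.6   56.1]
side stone 240 c [ 437.4 -355.4] s [111.4  27.4] a 69.7 z [ 1.8 29.5 34. ] med [ 442.  -334.6   29.5]
```

```bash
python3 -m inch '[[1,-48,-40,0,0],[1,-48,-40,0,0],[1,-48,-40,0,0],[1,-48,-40,0,0.12],[1,0,0,0,0.13]]' 40; python3 - <<'E'
from h import *
from scipy.spatial.transform import Rotation as Ro
s=ctrl.get_state();R=Ro.from_rotvec(s["tool_rot"]).as_matrix();print(s["position"],s["joint_positions"]);print(R.round(3))
b=ctrl.get_image("wrist");print(-b["R"].T@b["t"]);save(b,"w1.png")
P=pts(b).reshape(-1,3)
m=(P[:,2]>.040)&(P[:,2]<.048)&(P[:,1]<-.21)&(P[:,1]>-.3)&(P[:,0]<.56)&(P[:,0]>.4)
r=cv2.minAreaRect((P[m][:,:2]*1000).astype(np.float32));print("barrel top",m.sum(),r)
m=(P[:,2]>.015)&(P[:,2]<.1)&(P[:,1]<-.05)&(P[:,1]>-.42)&(P[:,0]<.56)&(P[:,0]>.4)
print("all",cv2.minAreaRect((P[m][:,:2]*1000).astype(np.float32)))
E
```

```text
time: 0.72
position: [0.4857, -0.1942, 0.1867]
tool_rot: [-2.483, -1.917, 0.007]
ft_force: [0.7, -0.2, 0.7]
grip_width: 0.998
[ 0.4856683  -0.19422277  0.18670833] [ 0.25876707  0.05911551  0.07316301  1.76767273 -0.00349856  1.32159232
  0.07688255]
[[ 0.253  0.967 -0.007]
 [ 0.967 -0.253  0.001]
 [-0.    -0.007 -1.   ]]
[ 0.5074339  -0.11534751  0.38050965]
barrel top 2792 ((467.1900939941406, -248.2888946533203), (89.373291015625, 43.858306884765625), 75.2234115600586)
all ((478.2190856933594, -206.18429565429688), (239.4691162109375, 48.02444076538086), 75.12541961669922)
```

View pics/w1.png

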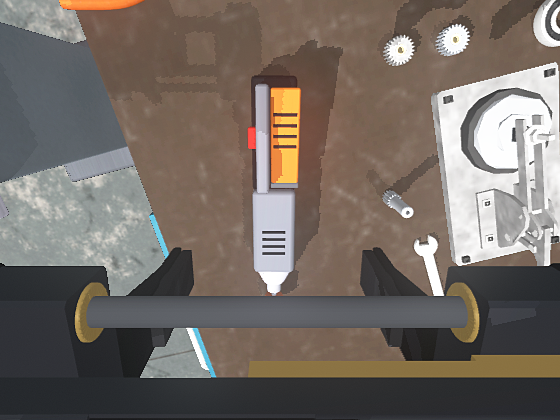

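The wrist view shows the grinder upright in the image with its barrel at about (274,230), the red button at (252,138), and clear space for the fingers. Wrist and scene measurements agree on origin ≈ (0.480, -0.1975).

```bash
python3 -m inch '[[1,-19.6,-4.4,40,0],[1,0,0,40,0],[1,0,0,40,0],[1,0,0,0,0]]'; python3 -c "
from bench import ctrl
from scipy.spatial.transform import Rotation as Ro
s=ctrl.get_state();R=Ro.from_rotvec(s['tool_rot']).as_matrix();print(R.T@([.4765,-.2121,.007]-s['position'])*1e3, R.round(3))"
```

```text
time: 1.27
position: [0.4788, -0.2071, 0.0638]
tool_rot: [-2.472, -1.93, 0.002]
ft_force: [0.6, 0.0, 0.6]
grip_width: 0.998
[-5.51661054 -0.80108162 56.77922528] [[ 0.243  0.97  -0.004]
 [ 0.97  -0.243  0.003]
 [ 0.002 -0.005 -1.   ]]
```

```bash
python3 -m inch '[[1,-5.5,-0.8,30,0.01],[1,0,0,26,0],[1,0,0,2,0]]'; python3 -m inch '[[-1,0,0,0,0],[-1,0,0,0,0],[-1,0,0,0,0],[-1,0,0,0,0],[-1,0,0,0,0]]' 40
```

```text
time: 1.65
position: [0.4817, -0.2118, 0.0096]
tool_rot: [2.479, 1.929, 0.005]
ft_force: [-0.6, 0.7, 0.3]
grip_width: 0.994
time: 2.28
position: [0.486, -0.2126, 0.0151]
tool_rot: [2.472, 1.927, 0.013]
ft_force: [-0.6, -0.6, -1.0]
grip_width: 0.517
```

```bash
python3 -m inch '[[-1,0,0,-30,0],[-1,0,0,-40,0],[-1,0,0,-40,0],[-1,0,0,0,0]]' 40;  python3 - <<'E'
from h import *
s=ctrl.get_state();print(s["position"],s["tool_rot"],s["ft_force"])
b=ctrl.get_image("wrist");save(b,"w2.png")
b=ctrl.get_image("side");save(b,"s2.png")
E
```

```text
time: 2.78
position: [0.4839, -0.2123, 0.1276]
tool_rot: [2.474, 1.928, 0.011]
ft_force: [0.3, -0.6, -0.3]
grip_width: 0.067
[ 0.48389444 -0.21234664  0.12761739] [2.47368522 1.92769852 0.01099568] [ 0.3250871  -0.61747931 -0.3339876 ]
```

View pics/s2.png

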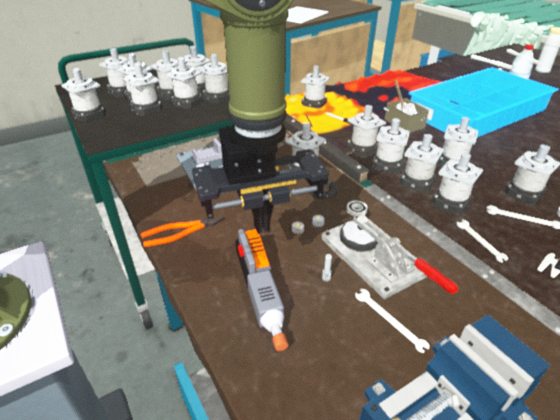

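The side view shows the grinder still on the bench at about (262,290): the fingers were still closing when I lifted. I'll reopen, re-measure and retry with more closing rows.

```bash
python3 -m inch '[[1,0,0,-40,0],[1,0,0,0,0],[1,0,0,0,0],[1,0,0,0,0],[1,0,0,0,0]]' 40; python3 -m inch '[[1,0,0,0,0],[1,0,0,0,0],[1,0,0,0,0],[1,0,0,0,0],[1,0,0,0,0]]' ; cat > g.py <<'E'
from h import *
from scipy.spatial.transform import Rotation as Ro
P=np.vstack([pts(ctrl.get_image(n)).reshape(-1,3) for n in("scene","side")])
m=(P[:,2]>.016)&(P[:,2]<.07)&(P[:,1]<-.05)&(P[:,1]>-.42)&(P[:,0]<.54)&(P[:,0]>.4)
r=cv2.minAreaRect((P[m][:,:2]*1000).astype(np.float32));print(r)
a=np.deg2rad(r[2]); u=np.array([np.cos(a),np.sin(a)])
o=np.array(r[0])+18.5*u; bm=o-15*u; print("origin",o,"bm",bm)
s=ctrl.get_state();R=Ro.from_rotvec(s['tool_rot']).as_matrix();print(R.T@(np.r_[bm,5]/1e3-s['position'])*1e3,R.round(3))
E
python3 g.py
```

```text
time: 3.5
position: [0.4768, -0.2097, 0.1573]
tool_rot: [-2.469, -1.924, 0.006]
ft_force: [-0.6, 0.3, -0.9]
grip_width: 0.508
time: 4.12
position: [0.4765, -0.2095, 0.1565]
tool_rot: [-2.468, -1.924, 0.007]
ft_force: [-0.3, -0.1, -0.4]
grip_width: 0.985
((475.2454833984375, -214.48963928222656), (263.1873474121094, 50.11970520019531), 75.5549087524414)
origin [ 479.86034681 -196.57447711] bm [ 476.11856566 -211.10028428]
[ -2.17385703   1.882674   151.53877862] [[ 0.244  0.97  -0.011]
 [ 0.97  -0.244  0.007]
 [ 0.004 -0.012 -1.   ]]
```

```bash
python3 -m inch '[[1,-2,2,55,0.01],[1,0,0,55,0],[1,0,0,20,0],[1,0,0,0,0]]' 40; python3 g.py
```

```text
time: 4.72
position: [0.4786, -0.2118, 0.0248]
tool_rot: [-2.481, -1.914, 0.003]
ft_force: [-0.9, 0.1, 1.3]
grip_width: 1.003
((478.2650451660156, -212.51678466796875), (106.90159606933594, 259.4637451171875), 1.4565093517303467)
origin [ 496.75906794 -212.04654897] bm [ 481.76391434 -212.42782116]
[ 0.32079895  1.58695254 21.7402983 ] [[ 0.254  0.967 -0.003]
 [ 0.967 -0.254  0.004]
 [ 0.003 -0.004 -1.   ]]
```

```bash
python3 -m inch '[[1,0,-2.3,16,0],[1,0,0,3,0],[-1,0,0,0,0],[-1,0,0,0,0],[-1,0,0,0,0]]' 40; python3 -m inch '[[-1,0,0,0,0],[-1,0,0,0,0],[-1,0,0,0,0],[-1,0,0,0,0],[-1,0,0,0,0]]' 40
```

```text
time: 5.45
position: [0.4806, -0.2128, 0.01]
tool_rot: [2.488, 1.918, 0.006]
ft_force: [0.1, -0.0, -0.2]
grip_width: 0.743
time: 6.08
position: [0.4778, -0.2121, 0.0099]
tool_rot: [-2.484, -1.916, -0.0]
ft_force: [-1.9, -0.7, 1.0]
grip_width: 0.49
```

```bash
python3 -m inch '[[-1,0,0,0,0],[-1,0,0,0,0],[-1,0,0,-40,0],[-1,0,0,-50,0],[-1,0,0,0,0]]' 40
```

```text
time: 6.7
position: [0.4754, -0.2114, 0.0971]
tool_rot: [-2.479, -1.913, 0.006]
ft_force: [1.1, -0.6, -7.3]
grip_width: 0.487
```

```bash
python3 -m inch '[[-1,0,0,-45,-0.168],[-1,55,9,-10,0],[-1,55,9,0,0],[-1,55,9,0,0],[-1,55,9,0,0]]' 40; python3 -m inch '[[-1,55,9,0,0],[-1,45,9,0,0],[-1,0,0,0,0],[-1,0,0,0,0]]' 40
cat > c.py <<'E'
from h import *
from scipy.spatial.transform import Rotation as Ro
import sys
s=ctrl.get_state();p=s["position"];R=Ro.from_rotvec(s['tool_rot']).as_matrix();print(p.round(4),R.round(3).tolist())
D=[]
for n in ("scene","side","wrist"):
    im=ctrl.get_image(n);save(im,n+sys.argv[1]+".png");np.save(n+"1.npy",im,allow_pickle=True)
E
python3 c.py A
```

```text
time: 7.32
position: [0.5241, 0.0042, 0.139]
tool_rot: [-2.308, -2.097, 0.025]
ft_force: [1.5, -1.7, -7.6]
grip_width: 0.49
time: 7.82
position: [0.545, 0.111, 0.1253]
tool_rot: [-2.288, -2.1, 0.045]
ft_force: [0.0, -1.0, -8.3]
grip_width: 0.49
[0.545  0.111  0.1253] [[0.085, 0.995, -0.046], [0.996, -0.085, 0.007], [0.003, -0.046, -0.999]]
```

```bash
python3 -c "
import cv2,numpy as np
a,b,c=[cv2.imread('pics/%sA.png'%n) for n in('scene','side','wrist')]
cv2.imwrite('pics/mA.png',np.vstack([np.hstack([a[170:420,100:440],b[100:350,120:460]]),np.hstack([cv2.resize(c,(453,340)),np.zeros((340,227,3),np.uint8)])]))"
```

```text
(no output)
```

View pics/mA.png

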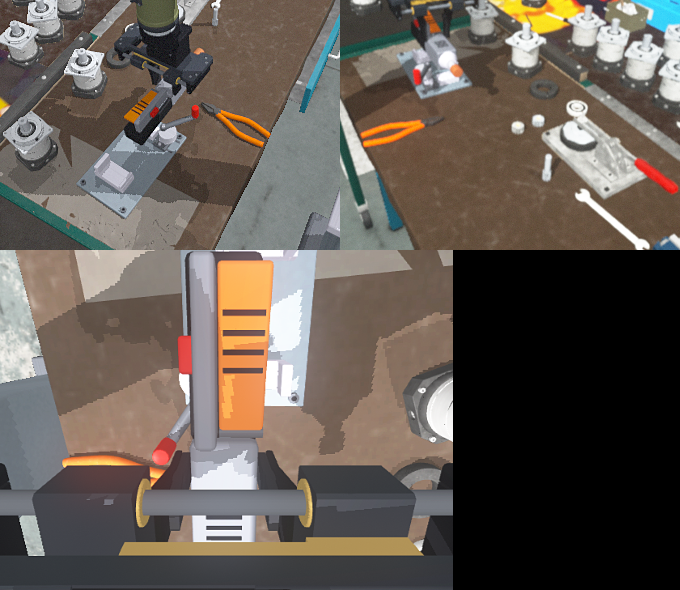

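The combined view shows the grinder held level over the cradle's lever end, with trigger on the fence side. In the wrist crop the knob is at (160,455). The tool leans 0.046 rad from motion lag, which is tolerable. Next I refine the cradle pose from the first clouds.

```bash
python3 - <<'E'
from h import *
from scipy.spatial.transform import Rotation as Ro
o=np.array([.5812,.2130]);ux=np.array([-.087,-.996]);uy=np.array([.996,-.087])
for n in("scene","side"):
    im=np.load(n+".npy",allow_pickle=True).item();P=pts(im).reshape(-1,3)
    d=P[:,:2]-o;x=d@ux*1e3;y=d@uy*1e3;z=P[:,2]*1e3
    def S(l,m):print(n,l,m.sum(),"x",np.percentile(x[m],[2,50,98]).round(1),"y",np.percentile(y[m],[2,50,98]).round(1))
    S("front",(abs(x-65)<30)&(y>8)&(y<45)&(abs(z-62)<3)); S("rear",(abs(x+65)<35)&(y>8)&(y<45)&(abs(z-50)<3))
    S("frontsad",(abs(x-65)<30)&(y>-20)&(y<15)&(abs(z-25)<2)); S("rearsad",(abs(x+65)<35)&(y>-20)&(y<15)&(abs(z-25)<2))
    S("lip",(abs(x+65)<35)&(y>-55)&(y<-25)&(abs(z-34)<2)); S("disc",(abs(x-65)<35)&(y>-70)&(y<-10)&(abs(z-62)<2))
    S("plate",(abs(x)<140)&(abs(y)<100)&(abs(z-8)<1.5))
s=ctrl.get_state();R=Ro.from_rotvec(s['tool_rot']).as_matrix()
t=np.r_[o+.015*ux-.004*uy,s["position"][2]];print(t,R.T@(t-s["position"])*1e3)
# held grinder now: spine top / trigger edges in wrist view
P=pts(np.load("wrist1.npy",allow_pickle=True).item()).reshape(-1,3);p=s["position"]
L=(P-p)@R*1e3; 
hsv=cv2.cvtColor(np.load("wrist1.npy",allow_pickle=True).item()["color"],cv2.COLOR_RGB2HSV).reshape(-1,3)
og=(hsv[:,0]>7)&(hsv[:,0]<22)&(hsv[:,1]>120)&(L[:,2]>-90)&(L[:,2]<0)&(abs(L[:,1])<40)
print("trigger in tool", np.percentile(L[og],[2,50,98],axis=0).round(1))
E
```

```text
scene front 54 x [49.3 62.2 77.5] y [22.  25.8 31.8]
scene rear 81 x [-85.2 -68.4 -48. ] y [22.4 27.2 32.7]
scene frontsad 123 x [48.6 62.7 77.6] y [-18.6  -3.1  14.1]
scene rearsad 205 x [-85.5 -68.  -47.2] y [-19.1  -3.1  14.2]
scene lip 39 x [-84.6 -68.6 -47.9] y [-38.7 -35.7 -32.9]
scene disc 113 x [43.8 57.7 79.2] y [-68.3 -56.1 -37.8]
scene plate 2241 x [-122.3  -21.6   95. ] y [-75.8 -16.4  56.1]
side front 29 x [53.2 64.3 79.2] y [21.1 25.9 30.2]
side rear 32 x [-83.1 -61.9 -44.2] y [21.  26.2 31.5]
side frontsad 87 x [50.2 68.4 80.9] y [-19.5  -3.   13.7]
side rearsad 89 x [-82.3 -61.2 -43.2] y [-19.1  -3.9  14.2]
side lip 20 x [-84.7 -65.3 -44.8] y [-39.7 -37.  -33.5]
side disc 47 x [43.9 60.8 85. ] y [-66.8 -55.6 -36.5]
side plate 839 x [-118.2   -4.4  102.1] y [-77.2 -11.8  54.6]
[0.575911   0.198408   0.12697407] [89.72460755 22.39516986 -0.60448129]
trigger in tool [[ 28.5  -3.3 -46. ]
 [ 79.    9.5 -39.9]
 [113.8  22.4 -31.3]]
```

```bash
python3 -m inch '[[-1,32,8,-4,0],[-1,32,8,-4,0],[-1,26,6,0,0],[-1,0,0,0,0],[-1,0,0,0,0]]' 40
cat > d.py <<'E'
import numpy as np,sys
from bench import ctrl
from scipy.spatial.transform import Rotation as Ro
x,y,z=map(float,sys.argv[1:4])
s=ctrl.get_state();R=Ro.from_rotvec(s['tool_rot']).as_matrix()
o=np.array([581.2,213.]);ux=np.array([-.087,-.996]);uy=np.array([.996,-.087])
t=np.r_[o+x*ux+y*uy,z]
p=s["position"]*1e3;d=p[:2]-o
print("cradle xyz",(d@ux).round(1),(d@uy).round(1),p[2].round(1),"todo tool",(R.T@(t-p)).round(1),"twist of tool y vs cradle y",np.round(np.arctan2(R[:2,1]@ux,R[:2,1]@uy),3),"z",R[:,2].round(3),"q",s["joint_positions"].round(2),"f",s["ft_force"].round(1))
E
python3 d.py 14 -4 36
```

```text
time: 8.6
position: [0.5785, 0.1914, 0.1336]
tool_rot: [-2.307, -2.085, 0.044]
ft_force: [1.3, -0.4, -7.8]
grip_width: 0.489
cradle xyz 21.8 -0.9 133.6 todo tool [ 7.7  0.9 97.6] twist of tool y vs cradle y 0.014 z [-0.042  0.004 -0.999] q [-0.17  0.31 -0.23  1.59  0.05  1.29 -0.5 ] f [ 1.3 -0.4 -7.8]
```

```bash
python3 -m inch '[[-1,7.7,1,30,-0.014],[-1,0,0,28,0],[-1,0,0,5,0],[-1,0,0,0,0]]' 40; python3 d.py 14 -4 36
```

```text
time: 9.1
position: [0.5795, 0.1928, 0.0708]
tool_rot: [-2.303, -2.094, 0.043]
ft_force: [-0.4, 0.3, -6.7]
grip_width: 0.49
cradle xyz 20.3 0.0 70.8 todo tool [ 6.3 -2.7 35. ] twist of tool y vs cradle y 0.008 z [-0.039  0.002 -0.999] q [-0.17  0.36 -0.22  1.65  0.07  1.17 -0.51] f [-0.4  0.3 -6.7]
```

```bash
python3 -m inch '[[-1,7,-4.5,0,-0.008],[-1,1,-1,0,0],[-1,0,0,0,0]]' 40; python3 d.py 14 -4 36
```

```text
time: 9.48
position: [0.5764, 0.2021, 0.0743]
tool_rot: [-2.297, -2.105, 0.035]
ft_force: [0.3, -0.5, -7.6]
grip_width: 0.493
cradle xyz 11.3 -3.9 74.3 todo tool [-2.8  1.2 38.3] twist of tool y vs cradle y -0.0 z [-0.035  0.004 -0.999] q [-0.18  0.35 -0.23  1.65  0.07  1.17 -0.51] f [ 0.3 -0.5 -7.6]
```

```bash
python3 -m inch '[[-1,-2,-0.5,15,0],[-1,0,-0.5,10,0],[-1,0,-0.5,8,0],[-1,0,0,0,0]]' 40; python3 d.py 14 -4 36
```

```text
time: 9.98
position: [0.5729, 0.2, 0.0385]
tool_rot: [-2.296, -2.104, 0.037]
ft_force: [-0.6, -0.4, -5.3]
grip_width: 0.493
cradle xyz 13.7 -7.1 38.5 todo tool [-0.3  3.2  2.4] twist of tool y vs cradle y 0.0 z [-0.035  0.004 -0.999] q [-0.18  0.38 -0.23  1.7   0.08  1.11 -0.52] f [-0.6 -0.4 -5.3]
```

```bash
python3 -m inch '[[-1,0,3,1,0],[-1,0,0.5,1,0],[-1,0,0,0,0]]' 40; python3 d.py 14 -4 36;python3 -m inch '[[-1,0,0,2,0],[-1,0,0,1,0],[-1,0,0,0,0]]' 40; python3 d.py 14 -4 36
```

```text
time: 10.35
position: [0.5771, 0.2, 0.037]
tool_rot: [-2.297, -2.105, 0.036]
ft_force: [0.3, -0.3, -6.5]
grip_width: 0.487
cradle xyz 13.3 -2.9 37.0 todo tool [-0.7 -1.1  1. ] twist of tool y vs cradle y -0.0 z [-0.035  0.004 -0.999] q [-0.18  0.39 -0.23  1.69  0.08  1.1  -0.52] f [ 0.3 -0.3 -6.5]
time: 10.72
position: [0.5776, 0.1999, 0.0357]
tool_rot: [-2.298, -2.105, 0.034]
ft_force: [-0.9, -0.4, -4.9]
grip_width: 0.49
cradle xyz 13.3 -2.4 35.7 todo tool [-0.7 -1.6 -0.3] twist of tool y vs cradle y 0.0 z [-0.033  0.004 -0.999] q [-0.18  0.39 -0.23  1.69  0.08  1.1  -0.52] f [-0.9 -0.4 -4.9]
```

```bash
python3 -m inch '[[-1,0,-1.5,3,0],[-1,0,0,2,0],[-1,0,0,0,0]]' 40; python3 d.py 14 -4 36
```

```text
time: 11.1
position: [0.5778, 0.2, 0.0356]
tool_rot: [-2.3, -2.107, 0.029]
ft_force: [-0.8, 0.0, -6.0]
grip_width: 0.489
cradle xyz 13.2 -2.3 35.6 todo tool [-0.8 -1.7 -0.3] twist of tool y vs cradle y 0.0 z [-0.029  0.004 -1.   ] q [-0.18  0.39 -0.23  1.69  0.08  1.1  -0.52] f [-0.8  0.  -6. ]
```

```bash
python3 -m inch '[[-1,0,0,6,0],[-1,0,0,0,0]]' 40; python3 d.py 14 -4 36; python3 - <<'E'
from h import *
o=np.array([.5812,.2130]);ux=np.array([-.087,-.996]);uy=np.array([.996,-.087])
for n in("scene","side"):
    im=ctrl.get_image(n);save(im,n+"B.png");P=pts(im).reshape(-1,3);hsv=cv2.cvtColor(im["color"],cv2.COLOR_RGB2HSV).reshape(-1,3)
    d=P[:,:2]-o;x=d@ux*1e3;y=d@uy*1e3;z=P[:,2]*1e3
    B=(abs(x)<170)&(abs(y)<45)
    og=B&(hsv[:,0]>7)&(hsv[:,0]<22)&(hsv[:,1]>120)&(z>40)
    print(n,"orange",og.sum(),[np.percentile(a[og],[2,50,98]).round(1) for a in(x,y,z)])
    m=B&(x<-5)&(z>85)&(z<96)&~og;print("spine",m.sum(),[np.percentile(a[m],[2,50,98]).round(1) for a in(x,y,z)])
    m=(abs(x-60)<30)&(abs(y)<14)&(z>60)&(z<76);print("barrel top",m.sum(),[np.percentile(a[m],[2,50,98]).round(1) for a in(x,y,z)])
E
```

```text
time: 11.35
position: [0.5784, 0.2007, 0.0357]
tool_rot: [-2.3, -2.108, 0.026]
ft_force: [0.3, 1.2, -6.5]
grip_width: 0.493
cradle xyz 12.5 -1.7 35.7 todo tool [-1.5 -2.3 -0.3] twist of tool y vs cradle y -0.0 z [-0.027  0.004 -1.   ] q [-0.18  0.39 -0.23  1.69  0.08  1.09 -0.52] f [ 0.3  1.2 -6.5]
scene orange 453 [array([-101.1,  -50.4,  142.5]), array([-11. ,   8.6,  22.1]), array([ 49.2,  77.5, 163. ])]
spine 288 [array([-103.7,  -58.6,  -10.3]), array([-17.7, -12.9,  -6.2]), array([85.4, 90.5, 93.9])]Traceback (most recent call last):
  File "<stdin>", line 10, in <module>
    return _quantile_unchecked(
        a, q, axis, out, overwrite_input, method, keepdims, weights)
    return _ureduce(a,
                    func=_quantile_ureduce_func,
    ...<5 lines>...
                    overwrite_input=overwrite_input,
                    method=method)
    r = func(a, **kwargs)
    result = _quantile(arr,
                       quantiles=q,
    ...<2 lines>...
                       out=out,
                       weights=wgt)
    slices_having_nans = np.isnan(arr[-1, ...])
                                  ~~~^^^^^^^^^
IndexError: index -1 is out of bounds for axis 0 with size 0
```

Spine top at z 90.5 mm and y -17.7 to -6.2 mm put the grinder on its saddles at x ≈ 0, y ≈ -2. Releasing now.

```bash
python3 -m inch '[[0.5,0,0,-1,0],[0.5,0,0,-1,0],[0.5,0,0,0,0],[0.5,0,0,0,0]]' 40; python3 d.py 14 -4 36; python3 -m inch '[[0.5,0,0,0,0],[0.5,0,0,0,0],[0.5,0,0,-30,0],[0.5,0,0,-50,0],[0.5,0,0,-50,0]]' ; python3 d.py 14 -4 36
```

```text
time: 11.9
position: [0.5808, 0.2019, 0.0378]
tool_rot: [-2.302, -2.109, 0.019]
ft_force: [0.1, -0.6, 0.7]
grip_width: 0.743
cradle xyz 11.1 0.5 37.8 todo tool [-2.9 -4.5  1.9] twist of tool y vs cradle y 0.0 z [-0.023  0.007 -1.   ] q [-0.18  0.39 -0.23  1.69  0.08  1.09 -0.52] f [ 0.1 -0.6  0.7]
time: 12.52
position: [0.5804, 0.1997, 0.1655]
tool_rot: [-2.298, -2.106, 0.034]
ft_force: [0.6, -0.0, 0.6]
grip_width: 0.752
cradle xyz 13.3 0.4 165.5 todo tool [-8.000e-01 -1.000e-01  1.296e+02] twist of tool y vs cradle y 0.0 z [-0.033  0.003 -0.999] q [-0.18  0.29 -0.23  1.55  0.05  1.34 -0.5 ] f [ 0.6 -0.   0.6]
```

```bash
cat > m.py <<'E'
from h import *
import sys
o=np.array([.5812,.2130]);ux=np.array([-.087,-.996]);uy=np.array([.996,-.087])
for n in("scene","side","wrist"):
    im=ctrl.get_image(n);save(im,n+sys.argv[1]+".png");P=pts(im).reshape(-1,3);hsv=cv2.cvtColor(im["color"],cv2.COLOR_RGB2HSV).reshape(-1,3)
    d=P[:,:2]-o;x=d@ux*1e3;y=d@uy*1e3;z=P[:,2]*1e3
    def S(l,m):
        if m.sum()>5: print(n,l,m.sum(),*[np.percentile(a[m],[3,50,97]).round(1).tolist() for a in(x,y,z)])
    org=(hsv[:,0]>7)&(hsv[:,0]<22)&(hsv[:,1]>120); red=((hsv[:,0]<6)|(hsv[:,0]>174))&(hsv[:,1]>150)&(hsv[:,2]>80)
    S("trigger",org&(x>-115)&(x<0)&(abs(y)<40)&(z>50)&(z<100))
    S("spine",(x>-115)&(x<-5)&(abs(y)<45)&(z>86)&(z<94)&~org)
    S("barrel",(x>10)&(x<85)&(abs(y)<26)&(z>66)&(z<72))
    S("button",red&(x>-100)&(x<0)&(abs(y)<40)&(z>60)&(z<95))
    S("knobtop",red&(x>-60)&(x<190)&(y<-45)&(z>96)&(z<105))
    S("knob",red&(x>-60)&(x<190)&(y<-45)&(z>70)&(z<105))
E
python3 m.py C
```

```text
scene trigger 366 [-100.9, -65.1, -16.3] [-2.5, 10.1, 21.2] [68.0, 79.0, 87.2]
scene spine 273 [-102.2, -58.5, -10.1] [-17.8, -13.1, -6.8] [86.4, 90.4, 93.1]
scene barrel 503 [12.8, 44.7, 81.8] [-22.5, -3.4, 17.2] [66.3, 69.5, 71.8]
scene button 54 [-67.6, -58.6, -49.1] [-25.7, -23.0, -18.6] [67.9, 81.4, 84.9]
scene knobtop 36 [117.8, 124.2, 130.2] [-90.8, -85.1, -79.0] [96.6, 100.3, 102.5]
scene knob 82 [117.5, 121.4, 129.6] [-91.7, -86.9, -79.9] [72.5, 93.7, 102.0]
side trigger 182 [-96.2, -54.8, -13.3] [-2.2, 9.4, 20.2] [68.5, 77.1, 85.7]
side spine 90 [-95.8, -50.1, -5.8] [-18.9, -14.2, -7.8] [86.8, 90.0, 91.7]
side barrel 274 [12.5, 49.5, 83.5] [-23.3, -5.0, 16.7] [67.1, 69.6, 71.5]
side button 26 [-69.9, -52.5, -45.3] [-26.8, -23.3, -18.6] [73.4, 80.5, 84.2]
side knobtop 26 [123.7, 130.7, 134.8] [-92.0, -86.4, -80.7] [96.7, 99.7, 101.9]
side knob 87 [124.4, 132.5, 135.0] [-92.3, -86.7, -79.7] [71.8, 88.9, 101.7]
wrist trigger 3317 [-99.7, -61.8, -15.5] [-3.2, 9.4, 21.9] [68.1, 77.5, 85.5]
wrist spine 1967 [-101.3, -59.9, -11.3] [-16.7, -10.9, -5.4] [87.4, 90.0, 91.5]
wrist barrel 3472 [12.1, 45.2, 81.8] [-21.0, -0.8, 18.8] [67.4, 69.3, 70.7]
wrist button 202 [-67.2, -58.1, -48.8] [-24.3, -21.4, -18.3] [80.9, 82.3, 83.7]
```

View pics/wristC.png

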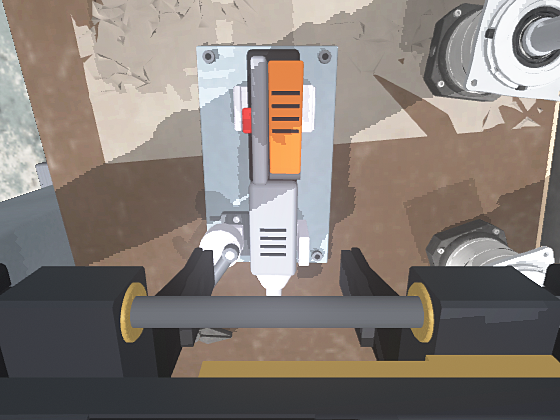

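The wrist view shows the grinder seated straight on the plate with stone towards the cam (225,245) and trigger on the fence side. Next is the knob, at about cradle (126.5, -85.5).

```bash
python3 -m inch '[[0.1,-38,-29,-5,0.15],[0.1,-38,-29,-5,0.15],[0.1,-38,-29,0,0.15],[0.1,0,0,0,0.15],[0.1,0,0,0,0]]' 20; python3 d.py 126.5 -85.5 115
```

```text
time: 13.3
position: [0.4649, 0.1075, 0.1731]
tool_rot: [-2.835, -1.309, 0.05]
ft_force: [0.6, -0.2, 0.6]
grip_width: 0.558
cradle xyz 115.2 -106.7 173.1 todo tool [ 4.3 25.5 57.3] twist of tool y vs cradle y 0.619 z [-0.037  0.004 -0.999] q [-0.11  0.   -0.16  1.85 -0.01  1.32 -0.97] f [ 0.6 -0.2  0.6]
```

```bash
python3 -m inch '[[0.1,4,25,0,-0.14],[0.1,0,0,20,-0.14],[0.1,0,0,20,-0.14],[0.1,0,0,0,0],[0.1,0,0,0,0]]' 20; python3 d.py 126.5 -85.5 110
```

```text
time: 13.92
position: [0.4851, 0.0952, 0.1283]
tool_rot: [-2.469, -1.897, 0.049]
ft_force: [-1.2, -0.3, -0.1]
grip_width: 0.546
cradle xyz 125.7 -85.4 128.3 todo tool [-0.6  0.9 18.3] twist of tool y vs cradle y 0.173 z [-0.042  0.003 -0.999] q [-0.09  0.08 -0.16  1.87 -0.    1.24 -0.5 ] f [-1.2 -0.3 -0.1]
```

```bash
python3 d.py 126.5 -85.5 80; python3 -m inch '[[0.1,-0.5,2,24,0],[0.1,0,0,22,0],[0.1,0,0,2,0],[0.1,0,0,0,0]]' 20; python3 d.py 126.5 -85.5 80
```

```text
cradle xyz 125.7 -85.4 128.3 todo tool [-0.4  2.1 48.3] twist of tool y vs cradle y 0.173 z [-0.042  0.003 -0.999] q [-0.09  0.08 -0.16  1.87 -0.    1.24 -0.5 ] f [-1.2 -0.3 -0.1]
time: 14.42
position: [0.4882, 0.0956, 0.083]
tool_rot: [-2.473, -1.896, 0.04]
ft_force: [-0.4, -0.1, 0.5]
grip_width: 0.551
cradle xyz 125.0 -82.5 83.0 todo tool [-2.  -2.6  3.1] twist of tool y vs cradle y 0.176 z [-0.036  0.004 -0.999] q [-0.09  0.12 -0.16  1.92  0.01  1.14 -0.51] f [-0.4 -0.1  0.5]
```

```bash
python3 -m inch '[[-1,-1.5,-2.5,2,0],[-1,0,0,0,0],[-1,0,0,0,0],[-1,0,0,0,0],[-1,0,0,0,0]]' 20;python3 -m inch '[[-1,0,0,0,0],[-1,0,0,0,0],[-1,0,0,0,0],[-1,0,0,0,0],[-1,0,0,0,0]]' 20; python3 d.py 126.5 -85.5 80
```

```text
time: 15.05
position: [0.4869, 0.0952, 0.0836]
tool_rot: [-2.475, -1.897, 0.034]
ft_force: [-0.0, 0.3, -0.4]
grip_width: 0.074
time: 15.68
position: [0.4868, 0.0952, 0.0835]
tool_rot: [-2.475, -1.897, 0.034]
ft_force: [0.0, 0.1, 0.5]
grip_width: 0.006
cradle xyz 125.6 -83.7 83.5 todo tool [-1.2 -1.4  3.5] twist of tool y vs cradle y 0.176 z [-0.032  0.005 -0.999] q [-0.09  0.11 -0.16  1.93  0.01  1.13 -0.51] f [0.  0.1 0.5]
```

```bash
python3 m.py D; python3 -c "
import cv2,numpy as np
a,b=[cv2.imread('pics/%sD.png'%n) for n in('scene','side')]
a=cv2.resize(a[220:370,220:370],(400,400));b=cv2.resize(b[90:240,140:290],(400,400));cv2.imwrite('pics/mD.png',np.hstack([a,b]))"
```

```text
scene trigger 364 [-100.6, -64.7, -16.3] [-2.5, 10.3, 21.0] [68.7, 78.8, 87.7]
scene spine 262 [-102.1, -59.2, -11.8] [-17.8, -12.9, -6.8] [87.2, 90.2, 93.0]
scene barrel 508 [11.7, 45.7, 82.2] [-22.7, -2.5, 17.5] [66.6, 69.5, 71.8]
scene button 54 [-67.2, -59.3, -49.3] [-26.1, -22.8, -17.2] [73.1, 81.5, 84.9]
scene knobtop 30 [118.0, 122.5, 130.5] [-91.7, -86.8, -80.3] [96.8, 99.6, 102.3]
scene knob 71 [117.6, 120.4, 128.8] [-91.9, -88.2, -80.6] [73.9, 90.6, 102.0]
side trigger 84 [-84.8, -31.4, -13.9] [-1.7, 11.5, 20.7] [68.3, 72.2, 82.9]
side spine 10 [-10.1, -7.0, -5.6] [-17.4, -12.3, -8.5] [86.8, 89.3, 91.2]
side barrel 277 [11.7, 49.8, 83.4] [-23.3, -4.2, 16.6] [67.0, 69.7, 71.4]
side knobtop 24 [123.4, 129.3, 134.4] [-92.0, -86.2, -80.2] [97.6, 100.0, 101.9]
side knob 87 [124.8, 132.4, 135.5] [-92.3, -86.9, -79.7] [72.8, 89.2, 101.5]
wrist barrel 10705 [11.9, 44.3, 82.1] [-21.7, -2.0, 17.7] [67.4, 69.3, 70.8]
wrist knobtop 169 [117.6, 119.6, 122.0] [-87.7, -82.4, -77.2] [96.4, 99.4, 101.1]
wrist knob 538 [117.3, 118.8, 123.1] [-89.3, -82.1, -76.2] [72.6, 90.0, 100.8]
```

View pics/mD.png

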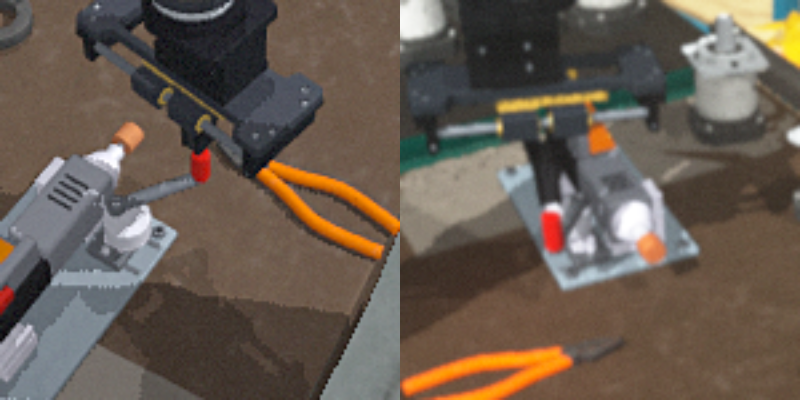

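The scene and side crops both show the knob whole, with the shut fingertips apparently at or above its top, although TCP z reads 83 mm. I'll check where the fingers really are.

```bash
python3 - <<'E'
from h import *
o=np.array([.5812,.2130]);ux=np.array([-.087,-.996]);uy=np.array([.996,-.087])
for n in("scene","side"):
    im=ctrl.get_image(n);P=pts(im).reshape(-1,3);c=im["color"].reshape(-1,3).astype(int)
    d=P[:,:2]-o;x=d@ux*1e3;y=d@uy*1e3;z=P[:,2]*1e3
    m=(abs(x-125)<45)&(abs(y+85)<45)&(z>74)&(c.max(1)<70)
    for lo in range(74,160,8):
        k=m&(z>=lo)&(z<lo+8)
        if k.sum()>3: print(n,lo,k.sum(),np.percentile(x[k],[5,50,95]).round(),np.percentile(y[k],[5,50,95]).round())
s=ctrl.get_state();print(s["position"],s["grip_width"])
E
```

```text
scene 114 19 [115. 117. 131.] [-93. -89. -73.]
scene 122 26 [113. 116. 126.] [-91. -89. -74.]
scene 130 22 [113. 116. 123.] [-91. -88. -74.]
scene 138 5 [114. 116. 128.] [-94. -91. -88.]
scene 146 4 [112. 122. 132.] [-95. -93. -91.]
side 114 7 [133. 135. 135.] [-92. -89. -81.]
side 122 23 [134. 136. 138.] [-93. -85. -79.]
side 130 24 [133. 136. 138.] [-93. -86. -80.]
side 138 33 [128. 136. 139.] [-93. -83. -76.]
side 146 32 [133. 136. 140.] [-94. -85. -74.]
side 154 41 [134. 136. 138.] [-95. -83. -71.]
[0.486831   0.09517009 0.08349084] -0.00020383317199336432
```

```bash
python3 - <<'E'
from h import *
o=np.array([.5812,.2130]);ux=np.array([-.087,-.996]);uy=np.array([.996,-.087])
for n in("scene","side","wrist"):
    im=ctrl.get_image(n);P=pts(im).reshape(-1,3);c=im["color"].reshape(-1,3).astype(int)
    d=P[:,:2]-o;x=d@ux*1e3;y=d@uy*1e3;z=P[:,2]*1e3
    m=(abs(x-125)<16)&(abs(y+85)<22)
    for lo in range(68,126,5):
        k=m&(z>=lo)&(z<lo+5)
        if k.sum()>2: print(n,lo,k.sum(),np.percentile(x[k],[5,50,95]).round(),np.percentile(y[k],[5,50,95]).round(),np.median(c[k],0))
    if n!="wrist":
        w=np.r_[.48683,.09517,.0835];u=im["K"]@(im["R"]@w+im["t"]);u=u[:2]/u[2];print("TCP px",u); a=int(u[0]);b=int(u[1])
        cv2.imwrite("pics/z%s.png"%n,cv2.resize(im["color"][b-40:b+20,a-30:a+30,::-1],(400,400),interpolation=cv2.INTER_NEAREST))
a=cv2.imread("pics/zscene.png");b=cv2.imread("pics/zside.png");cv2.imwrite("pics/z.png",np.hstack([a,b]))
E
```

```text
scene 68 28 [109. 116. 123.] [-90. -80. -73.] [107.5  95.  103.5]
scene 73 15 [111. 119. 125.] [-91. -85. -72.] [147.  36.  33.]
scene 78 11 [117. 120. 129.] [-91. -87. -83.] [160.  26.  20.]
scene 83 7 [119. 120. 128.] [-91. -89. -82.] [173.  20.  16.]
scene 88 9 [117. 120. 124.] [-91. -88. -81.] [156.  24.  19.]
scene 93 10 [118. 120. 129.] [-91. -89. -83.] [175.5  29.   24.5]
scene 98 22 [119. 123. 130.] [-91. -86. -80.] [212.   35.5  29. ]
scene 113 9 [114. 117. 129.] [-92. -84. -73.] [64. 34. 41.]
scene 118 17 [114. 117. 130.] [-93. -87. -75.] [21. 32. 36.]
scene 123 17 [113. 117. 127.] [-92. -89. -75.] [27. 28. 36.]
TCP px [294.61412906 281.40039252]
side 68 20 [110. 128. 133.] [-91. -80. -68.] [151.5  80.   83.5]
side 73 15 [114. 131. 134.] [-91. -83. -73.] [210.  41.  36.]
side 78 13 [128. 132. 134.] [-93. -87. -80.] [233.  40.  35.]
side 83 14 [128. 133. 135.] [-92. -87. -80.] [233.5  38.5  32.5]
side 88 14 [127. 131. 133.] [-93. -89. -79.] [239.5  39.5  33.5]
side 93 13 [128. 133. 135.] [-92. -86. -79.] [225.  39.  33.]
side 98 26 [123. 130. 133.] [-92. -85. -80.] [243.5  4
[... 161 characters left out ...]
 139.] [-94. -87. -77.] [55. 52. 54.]
TCP px [197.41710334 176.6073573 ]
wrist 68 353 [110. 115. 120.] [-84. -76. -70.] [145. 143. 151.]
wrist 73 79 [112. 118. 123.] [-89. -80. -75.] [189.  62.  58.]
wrist 78 65 [117. 118. 123.] [-89. -82. -76.] [189.  62.  58.]
wrist 83 80 [117. 118. 123.] [-89. -82. -76.] [189.  62.  57.]
wrist 88 80 [118. 118. 123.] [-89. -81. -76.] [190.  61.  57.]
wrist 93 91 [117. 119. 122.] [-89. -82. -77.] [190.  61.  56.]
wrist 98 135 [118. 120. 122.] [-87. -83. -78.] [255.  90.  84.]
wrist 113 90 [113. 115. 116.] [-88. -80. -73.] [62. 58. 59.]
wrist 118 153 [113. 115. 116.] [-88. -81. -73.] [67. 60. 61.]
wrist 123 179 [112. 115. 116.] [-89. -80. -72.] [64. 59. 59.]
```

View pics/z.png

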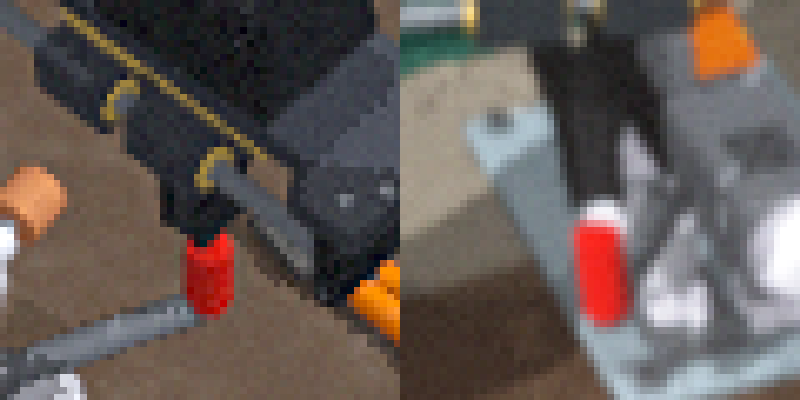

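The crops show the shut fingertips directly above the knob, about 12 mm clear of its top. The fingertips end ~30 mm above the reported TCP, so I'll check this against the very first images.

```bash
python3 - <<'E'
from h import *
for n in("scene","side"):
    im=np.load(n+".npy",allow_pickle=True).item();P=pts(im).reshape(-1,3)*1e3
    m=(abs(P[:,0]-650)<75)&(abs(P[:,1])<40)&(P[:,2]>130)&(P[:,2]<300)
    for lo in range(130,260,8):
        k=m&(P[:,2]>=lo)&(P[:,2]<lo+8)
        if k.sum()>2: print(n,lo,k.sum(),np.percentile(P[k],[5,50,95],axis=0).round()[:,:2].tolist())
E
```

```text
scene 218 20 [[597.0, -8.0], [692.0, 7.0], [701.0, 12.0]]
scene 226 45 [[597.0, -7.0], [605.0, 7.0], [698.0, 12.0]]
scene 234 42 [[596.0, -8.0], [692.0, 7.0], [699.0, 12.0]]
scene 242 43 [[596.0, -7.0], [693.0, 8.0], [700.0, 12.0]]
scene 250 42 [[594.0, -6.0], [693.0, 9.0], [702.0, 12.0]]
scene 258 36 [[594.0, -2.0], [693.0, 10.0], [703.0, 12.0]]
side 218 30 [[596.0, -12.0], [692.0, -8.0], [697.0, 8.0]]
side 226 65 [[595.0, -12.0], [605.0, -8.0], [699.0, 8.0]]
side 234 64 [[595.0, -12.0], [691.0, -5.0], [698.0, 8.0]]
side 242 71 [[595.0, -12.0], [691.0, -8.0], [698.0, 8.0]]
side 250 67 [[593.0, -12.0], [692.0, -8.0], [699.0, 8.0]]
side 258 80 [[591.0, -13.0], [691.0, -9.0], [702.0, 9.0]]
```

The offset was there from the start: at reported TCP z 0.190 the visible fingertips are at 0.220. The true tips sit 30 mm above the reported TCP, so I'll apply that from here. Reopening and going lower.

```bash
python3 -m inch '[[0,0,0,0,0],[0,0,0,0,0],[0,0,0,0,0],[0,0,0,0,0],[0,0,0,0,0]]' 20;python3 -m inch '[[0,0,0,0,0],[0,0,0,0,0],[0,0,0,0,0],[0,0,0,0,0]]'; python3 d.py 126.5 -85.8 48
```

```text
time: 16.7
position: [0.4868, 0.0952, 0.0835]
tool_rot: [-2.475, -1.897, 0.034]
ft_force: [0.7, 0.0, -0.8]
grip_width: 0.461
time: 17.2
position: [0.4868, 0.0952, 0.0835]
tool_rot: [-2.475, -1.897, 0.034]
ft_force: [0.3, 0.2, 0.6]
grip_width: 0.498
cradle xyz 125.6 -83.7 83.5 todo tool [-1.1 -0.7 35.5] twist of tool y vs cradle y 0.176 z [-0.032  0.005 -0.999] q [-0.09  0.11 -0.16  1.93  0.01  1.13 -0.51] f [0.3 0.2 0.6]
```

```bash
python3 -m inch '[[0,-1,-1.5,18,0],[0,0,0,15,0],[0,0,0,2,0],[0,0,0,0,0]]' 20; python3 d.py 126.5 -86.5 48; python3 -m inch '[[-1,0,0,0,0],[-1,0,0,0,0],[-1,0,0,0,0],[-1,0,0,0,0],[-1,0,0,0,0]]' 20; python3 -m inch '[[-1,0,0,0,0],[-1,0,0,0,0],[-1,0,0,0,0]]' 20; python3 d.py 126.5 -85.8 48
```

```text
time: 17.7
position: [0.4847, 0.095, 0.0479]
tool_rot: [-2.475, -1.897, 0.033]
ft_force: [0.0, -0.1, -0.4]
grip_width: 0.495
cradle xyz 126.0 -85.9 47.9 todo tool [-0.6 -0.5 -0.1] twist of tool y vs cradle y 0.176 z [-0.03   0.005 -1.   ] q [-0.09  0.15 -0.16  1.97  0.01  1.06 -0.51] f [ 0.  -0.1 -0.4]
time: 18.32
position: [0.4859, 0.0952, 0.0493]
tool_rot: [-2.476, -1.898, 0.029]
ft_force: [-0.1, 0.1, -1.0]
grip_width: 0.181
time: 18.7
position: [0.4859, 0.0952, 0.0493]
tool_rot: [-2.477, -1.898, 0.029]
ft_force: [0.8, 0.0, -0.4]
grip_width: 0.176
cradle xyz 125.6 -84.6 49.3 todo tool [-1.  -0.9  1.3] twist of tool y vs cradle y 0.176 z [-0.028  0.006 -1.   ] q [-0.09  0.14 -0.16  1.97  0.01  1.06 -0.51] f [ 0.8  0.  -0.4]
```

The fingers now hold the knob at a width of 15.3 mm. I'll sweep the lever in arc steps.

```bash
cat > k.py <<'E'
import numpy as np,sys
from bench import ctrl
from scipy.spatial.transform import Rotation as Ro
st=float(sys.argv[1]); r=float(sys.argv[2]) if len(sys.argv)>2 else 74.
s=ctrl.get_state();R=Ro.from_rotvec(s['tool_rot']).as_matrix();p=s["position"]*1e3-30*R[:,2]
o=np.array([581.2,213.]);ux=np.array([-.087,-.996]);uy=np.array([.996,-.087])
d=p[:2]-o;c=np.array([d@ux-65,d@uy+42]);ph=np.arctan2(c[1],c[0])
n=r*np.array([np.cos(ph-st),np.sin(ph-st)])-c; w=np.r_[n[0]*ux+n[1]*uy,0]
f=s["ft_force"][:2];F=np.array([f@ux,f@uy]);tg=np.array([np.sin(ph),-np.cos(ph)])
print("phi",ph.round(3),"swept",(-.608-ph).round(3),"r",np.hypot(*c).round(1),"tipz",p[2].round(1),"step",(R.T@w).round(1),"F tang",(F@tg).round(1),"rad",(F@c/np.hypot(*c)).round(1),"q7",s["joint_positions"][6].round(2),"lean",R[:2,2].round(3),"t",s["time"].round(1))
E
python3 k.py .15; python3 -m inch '[[-1,5.4,-9.8,0,0.15],[-1,5.4,-9.8,0,0.15],[-1,5.4,-9.8,0,0.15]]' 20; python3 k.py .15
```

```text
time: 19.08
position: [0.4661, 0.1203, 0.0494]
tool_rot: [-2.853, -1.279, 0.036]
ft_force: [1.0, 0.8, -0.8]
grip_width: 0.179Traceback (most recent call last):
  File "k.py", line 10, in <module>
    print("phi",ph.round(3),"swept",(-.608-ph).round(3),"r",np.hypot(*c).round(1),"tipz",p[2].round(1),"step",(R.T@w).round(1),"F tang",(F@tg).round(1),"rad",(F@c/np.hypot(*c)).round(1),"q7",s["joint_positions"][6].round(2),"lean",R[:2,2].round(3),"t",s["time"].round(1))
                                                                                                                                                                                                                                                            ^^^^^^^^^^^^^^^
AttributeError: 'float' object has no attribute 'round'
Traceback (most recent call last):
  File "k.py", line 10, in <module>
    print("phi",ph.round(3),"swept",(-.608-ph).round(3),"r",np.hypot(*c).round(1),"tipz",p[2].round(1),"step",(R.T@w).round(1),"F tang",(F@tg).round(1),"rad",(F@c/np.hypot(*c)).round(1),"q7",s["joint_positions"][6].round(2),"lean",R[:2,2].round(3),"t",s["time"].round(1))
                                                                                                                                                                                                                                                            ^^^^^^^^^^^^^^^
AttributeError: 'float' object has no attribute 'round'
```

```bash
sed -i 's/s\["time"\].round(1)/s["time"]/' k.py; python3 k.py .15;  python3 -m inch '[[-1,5.4,-9.8,0,0.15],[-1,5.4,-9.8,0,0.15]]' 20; python3 k.py .15
```

```text
phi -1.041 swept 0.433 r 73.9 tipz 79.4 step [ 5.  -9.9  0.2] F tang 0.3 rad -1.2 q7 -1.04 lean [-0.027  0.004] t 19.075
time: 19.32
position: [0.4593, 0.1418, 0.0493]
tool_rot: [-3.02, -0.826, 0.041]
ft_force: [0.7, -0.6, -0.8]
grip_width: 0.176
phi -1.346 swept 0.738 r 74.2 tipz 79.3 step [ 5.3 -9.8  0. ] F tang -0.7 rad -0.6 q7 -1.39 lean [-0.028  0.003] t 19.325
```

```bash
python3 -m inch '[[-1,5.3,-9.8,0,0.15],[-1,5.3,-9.8,0,0.15]]' 20; python3 k.py .07;  python3 -m inch '[[-1,2.5,-4.6,0,0.07]]' 20; python3 k.py .07;  python3 -m inch '[[-1,2.5,-4.6,0,0.07]]' 20; python3 k.py .07
```

```text
time: 19.58
position: [0.4594, 0.1637, 0.0492]
tool_rot: [-3.117, -0.352, 0.045]
ft_force: [-0.5, -2.2, -0.8]
grip_width: 0.177
phi -1.643 swept 1.035 r 74.4 tipz 79.2 step [ 2.5 -4.6 -0. ] F tang -2.2 rad 0.2 q7 -1.75 lean [-0.029  0.001] t 19.575
time: 19.7
position: [0.4603, 0.1689, 0.0492]
tool_rot: [-3.13, -0.24, 0.047]
ft_force: [-1.3, -0.8, 1.2]
grip_width: 0.172
phi -1.714 swept 1.106 r 74.5 tipz 79.1 step [ 2.5 -4.6 -0.1] F tang -1.0 rad 1.1 q7 -1.83 lean [-0.03 -0.  ] t 19.7
time: 19.82
position: [0.4615, 0.1736, 0.0491]
tool_rot: [-3.138, -0.127, 0.05]
ft_force: [-0.7, -1.6, 1.4]
grip_width: 0.175
phi -1.78 swept 1.172 r 74.5 tipz 79.1 step [ 2.6 -4.6 -0.1] F tang -1.7 rad 0.2 q7 -1.91 lean [-0.032 -0.001] t 19.825
```

```bash
cat > y.py <<'E'
from h import *
o=np.array([.5812,.2130]);ux=np.array([-.087,-.996]);uy=np.array([.996,-.087])
for n in("scene","side","wrist"):
    im=ctrl.get_image(n);P=pts(im).reshape(-1,3);d=P[:,:2]-o;x=d@ux*1e3;y=d@uy*1e3;z=P[:,2]*1e3
    m=(x>-100)&(x<-8)&(y>-26)&(y<-1)&(z>87)&(z<93); b=(x>15)&(x<85)&(abs(y)<32)&(z>67)&(z<72)
    r=[n]
    for k in(m,b):
        if k.sum()>30:
            f=np.polyfit(x[k],y[k],1);r+=[int(k.sum()),"mid y %.2f"%((np.percentile(y[k],3)+np.percentile(y[k],97))/2)]
    print(*r)
E
python3 y.py; python3 -m inch '[[-1,2.5,-4.6,0,0.07]]' 20; python3 k.py .07;  python3 -m inch '[[-1,2.5,-4.6,0,0.07]]' 20; python3 k.py .07; python3 y.py
```

```text
scene 242 mid y -11.96 434 mid y -2.32
side 49 mid y -12.51 248 mid y -3.08
wrist 4058 mid y -11.94 12700 mid y -4.39
time: 20.1
position: [0.4631, 0.1784, 0.0491]
tool_rot: [3.141, 0.022, -0.051]
ft_force: [-2.7, -0.7, 1.4]
grip_width: 0.177
phi -1.847 swept 1.239 r 74.5 tipz 79.1 step [ 2.6 -4.6 -0.1] F tang -1.6 rad 2.3 q7 -1.98 lean [-0.032 -0.   ] t 20.1
time: 20.23
position: [0.4647, 0.1827, 0.0491]
tool_rot: [3.138, -0.09, -0.053]
ft_force: [-2.5, -0.8, 2.1]
grip_width: 0.176
phi -1.91 swept 1.302 r 74.6 tipz 79.0 step [ 2.6 -4.5 -0.1] F tang -1.8 rad 1.9 q7 -2.06 lean [-0.034 -0.001] t 20.225
scene 236 mid y -12.29 382 mid y -1.93
side 80 mid y -13.20 246 mid y -3.87
wrist 5418 mid y -11.40 12941 mid y -5.03
```

```bash
for i in 1; do python3 -m inch '[[-1,2.6,-4.6,0,0.07]]' 20 >/dev/null; python3 k.py .07; done; python3 -m inch '[[-1,2.6,-4.6,0,0.07]]' 20 >/dev/null; python3 k.py .07; python3 y.py
```

```text
phi -1.973 swept 1.365 r 74.6 tipz 78.9 step [ 2.6 -4.5 -0.1] F tang -2.8 rad 3.3 q7 -2.13 lean [-0.035 -0.001] t 20.5
phi -2.035 swept 1.427 r 74.7 tipz 78.9 step [ 2.6 -4.5 -0.1] F tang -3.5 rad 3.5 q7 -2.21 lean [-0.037 -0.001] t 20.625
scene 226 mid y -11.59 269 mid y 0.84
side 80 mid y -13.07 248 mid y -1.71
wrist 4984 mid y -11.01 13150 mid y -3.03
```

```bash
python3 k.py .05 77;  python3 -m inch '[[-1,0,-4.4,0,0]]' 20 >/dev/null; python3 k.py .05 77; python3 -m inch '[[-1,0,0,0,0]]' 20 >/dev/null; python3 k.py .05 77;python3 y.py
```

```text
phi -2.041 swept 1.433 r 74.6 tipz 78.9 step [-0.7 -4.4 -0. ] F tang -2.8 rad 3.3 q7 -2.2 lean [-0.036 -0.001] t 20.775
phi -2.074 swept 1.466 r 75.2 tipz 78.7 step [-0.1 -4.2 -0. ] F tang -6.3 rad -3.1 q7 -2.21 lean [-0.036 -0.003] t 20.9
phi -2.072 swept 1.464 r 74.8 tipz 78.8 step [-0.4 -4.3 -0. ] F tang -2.2 rad 2.6 q7 -2.21 lean [-0.036 -0.003] t 21.025
scene 224 mid y -11.65 258 mid y 1.05
side 82 mid y -12.94 251 mid y -1.75
wrist 5165 mid y -10.95 13310 mid y -2.59
```

```bash
python3 -m inch '[[-1,1,-4.4,0,0]]' 20 >/dev/null; python3 k.py .05 75; python3 -m inch '[[-1,0.5,-4.4,0,0]]' 20 >/dev/null; python3 k.py .05 75;python3 y.py
```

```text
phi -2.106 swept 1.498 r 75.4 tipz 78.4 step [ 2.  -3.2 -0.1] F tang -7.0 rad -0.2 q7 -2.22 lean [-0.038 -0.006] t 21.3
phi -2.13 swept 1.522 r 75.9 tipz 78.1 step [ 2.5 -2.9 -0.1] F tang -8.2 rad -1.9 q7 -2.22 lean [-0.041 -0.01 ] t 21.425
scene 200 mid y -12.13 206 mid y 2.30
side 81 mid y -12.97 247 mid y -1.54
wrist 5519 mid y -10.97 13657 mid y -2.15
```

```bash
python3 -m inch '[[-1,0,0,0,0]]' 20 >/dev/null; python3 k.py .05 75;  python3 -m inch '[[-1,2,-3.5,0,0]]' 20 >/dev/null; python3 k.py .05 75; python3 -m inch '[[-1,2,-3.5,0,0]]' 20 >/dev/null; python3 k.py .05 75;python3 y.py
```

```text
phi -2.127 swept 1.519 r 75.6 tipz 78.4 step [ 2.2 -3.1 -0.1] F tang -3.1 rad 1.6 q7 -2.22 lean [-0.041 -0.01 ] t 21.7
phi -2.149 swept 1.541 r 75.9 tipz 78.0 step [ 2.6 -2.9 -0.2] F tang -8.9 rad 2.4 q7 -2.23 lean [-0.045 -0.013] t 21.825
phi -2.165 swept 1.557 r 76.1 tipz 77.8 step [ 2.8 -2.7 -0.2] F tang -10.9 rad 2.9 q7 -2.23 lean [-0.05  -0.016] t 21.95
scene 193 mid y -11.81 168 mid y 2.87
side 79 mid y -12.98 253 mid y -1.77
wrist 5707 mid y -10.93 14026 mid y -1.82
```

The side view shows the barrel stationary against the fence since about 1.43 rad swept. The lever is now at 1.55 rad, and the knob load rose from about 3 N to 8–11 N, which suggests snug (roughly 15–30 N). Letting go of the knob.

```bash
python3 -m inch '[[-1,0,0,0,0],[0,0,0,0,0],[0,0,0,0,0],[0,0,0,0,0],[0,0,0,0,0]]' 20; python3 k.py .05 75;python3 -m inch '[[0,0,0,0,0],[0,0,0,-20,0],[0,0,0,-30,0],[0,0,0,-30,0],[0,0,0,-10,0]]' 20; python3 d.py -58 -15 120; python3 m.py E; python3 y.py
```

```text
time: 22.72
position: [0.4749, 0.2005, 0.0479]
tool_rot: [3.108, -0.3, -0.07]
ft_force: [-0.7, 0.3, 0.5]
grip_width: 0.479
phi -2.191 swept 1.583 r 75.4 tipz 77.9 step [ 2.3 -3.  -0.2] F tang -0.2 rad 0.7 q7 -2.23 lean [-0.046 -0.014] t 22.725
time: 23.35
position: [0.4783, 0.2017, 0.1386]
tool_rot: [3.107, -0.299, -0.074]
ft_force: [1.0, 0.7, 1.2]
grip_width: 0.5
cradle xyz 20.2 -101.5 138.6 todo tool [ 78.6 -87.2  12.9] twist of tool y vs cradle y 1.675 z [-0.049 -0.015 -0.999] q [-0.31  0.13 -0.14  1.79  0.01  1.27 -2.22] f [1.  0.7 1.2]
scene trigger 362 [-100.4, -65.8, -15.6] [-2.4, 10.8, 21.4] [68.8, 79.1, 87.7]
scene spine 263 [-101.9, -57.1, -10.8] [-17.6, -12.7, -6.4] [87.1, 90.3, 93.5]
scene button 52 [-66.2, -58.0, -48.2] [-25.5, -23.0, -18.0] [71.8, 81.7, 84.8]
scene knobtop 44 [14.7, 21.3, 27.7] [-112.5, -106.0, -99.6] [96.5, 99.8, 104.0]
scene knob 88 [14.4, 19.1, 26.8] [-112.8, -108.4, -100.9] [72.1, 95.5, 103.1]
side trigger 178 [-95.3, -53.6, -12.7] [-2.2, 10.1, 20.1] [68.7, 77.2, 85.6]
side spine 89 [-93.2, -50.6, -5.8] [-18.3, -13.3, -7.8] [86.4, 90.3, 92.2]
side b
[... 172 characters left out ...]
6, 32.1] [-113.3, -107.2, -101.6] [96.3, 99.7, 101.8]
side knob 71 [22.4, 29.2, 33.2] [-113.3, -108.1, -101.9] [72.0, 89.0, 101.5]
wrist trigger 5381 [-98.3, -59.1, -17.0] [-3.3, 9.2, 22.1] [68.5, 77.2, 85.3]
wrist spine 2889 [-99.8, -54.1, -9.1] [-16.6, -10.9, -5.3] [87.5, 90.0, 91.5]
wrist barrel 7127 [12.2, 47.6, 82.5] [-19.4, 1.2, 20.2] [67.3, 69.3, 70.7]
wrist button 335 [-65.5, -55.6, -47.0] [-24.2, -20.9, -17.8] [75.6, 82.2, 83.6]
wrist knobtop 355 [16.0, 22.5, 29.2] [-110.7, -103.5, -97.7] [97.1, 99.9, 101.2]
wrist knob 575 [15.5, 22.5, 29.4] [-110.0, -100.9, -97.1] [73.2, 99.0, 101.0]
scene 233 mid y -11.96
side 80 mid y -13.03 254 mid y -1.61
wrist 2820 mid y -10.93 6693 mid y 0.51
```

The knob reads about 1.52 rad swept in both views and stayed put, and the barrel moved about 1.5 mm to the fence. Next I untwist the wrist and set the jaw gap to about 28 mm.

```bash
cat > e.py <<'E'
import numpy as np,sys
from bench import ctrl
from scipy.spatial.transform import Rotation as Ro
x,y,z=map(float,sys.argv[1:4])
s=ctrl.get_state();R=Ro.from_rotvec(s['tool_rot']).as_matrix();p=s["position"]*1e3-30*R[:,2]
o=np.array([581.2,213.]);ux=np.array([-.087,-.996]);uy=np.array([.996,-.087])
d=p[:2]-o; t=np.r_[o+x*ux+y*uy,z]
print("tip",(d@ux).round(1),(d@uy).round(1),p[2].round(1),"todo",(R.T@(t-p)).round(1),"tw",np.round(np.arctan2(R[:2,1]@ux,R[:2,1]@uy),3),"lean",R[:2,2].round(3),"gap %.1f"%(s["grip_width"]*87),"f",s["ft_force"].round(1),"q7",s["joint_positions"][6])
E
python3 -m inch '[[-0.36,0,0,-10,-0.165],[-0.36,0,0,0,-0.165],[-0.36,0,0,0,-0.165],[-0.36,0,0,0,-0.165],[-0.36,0,0,0,-0.165]]' 40; python3 -m inch '[[-0.36,0,0,0,-0.165],[-0.36,0,0,0,-0.165],[-0.36,0,0,0,-0.165],[-0.36,0,0,0,-0.165],[-0.36,0,0,0,-0.165]]' ; python3 e.py -58 -16 120
```

```text
time: 24.28
position: [0.4733, 0.1994, 0.1395]
tool_rot: [-2.97, -1.017, 0.106]
ft_force: [0.3, 0.2, 0.3]
grip_width: 0.318
time: 24.9
position: [0.4698, 0.1979, 0.1333]
tool_rot: [-2.259, -2.133, 0.11]
ft_force: [0.3, 0.6, -0.0]
grip_width: 0.317
tip 23.8 -107.5 163.2 todo [80.2 96.7 34. ] tw -0.028 lean [-0.074 -0.025] gap 27.6 f [ 0.3  0.6 -0. ] q7 -0.5265913119014604
```

```bash
python3 -m inch '[[-0.36,27,32,6,0.028],[-0.36,27,32,6,0],[-0.36,26,32,6,0],[-0.36,0,0,0,0]]' 40; python3 e.py -58 -16 110;  python3 - <<'E'
E
```

```text
time: 25.4
position: [0.5699, 0.2697, 0.0996]
tool_rot: [-2.288, -2.099, 0.123]
ft_force: [0.1, -0.2, -1.0]
grip_width: 0.325
tip -56.5 -13.9 129.5 todo [ 2.1 -0.6 19.6] tw 0.0 lean [-0.081 -0.028] gap 28.2 f [ 0.1 -0.2 -1. ] q7 -0.6296632596018336
```

```bash
python3 -m inch '[[-0.36,1,-0.5,15,0],[-0.36,1,0,15,0],[-0.36,0,0,0,0]]' 40; python3 e.py -58 -15 97;  python3 - <<'E'
from h import *
o=np.array([.5812,.2130]);ux=np.array([-.087,-.996]);uy=np.array([.996,-.087])
im=ctrl.get_image("wrist");w=im["color"]
s=ctrl.get_image("side")["color"];a=ctrl.get_image("scene");c=a["color"]
cv2.imwrite("pics/f.png",np.hstack([cv2.resize(c[270:390,160:280],(400,400)),cv2.resize(s[80:200,110:230],(400,400))])[:,:,::-1])
save(im,"wf.png")
for n,i in(("scene",a),("wrist",im)):
    P=pts(i).reshape(-1,3);q=i["color"].reshape(-1,3).astype(int);d=P[:,:2]-o;x=d@ux*1e3;y=d@uy*1e3;z=P[:,2]*1e3
    for lo in range(90,150,6):
        k=(abs(x+58)<14)&(abs(y+15)<45)&(z>lo)&(z<lo+6)&(q.max(1)<90)
        if k.sum()>4: print(n,lo,k.sum(),np.percentile(x[k],[5,95]).round(),np.percentile(y[k],[3,25,50,75,97]).round())
E
```

```text
time: 25.78
position: [0.5641, 0.2687, 0.0662]
tool_rot: [-2.288, -2.098, 0.13]
ft_force: [0.3, 0.7, 0.5]
grip_width: 0.322
tip -55.1 -19.5 96.1 todo [ 2.8  4.4 -1.4] tw 0.001 lean [-0.085 -0.031] gap 28.0 f [0.3 0.7 0.5] q7 -0.6372423655102256
scene 102 7 [-67. -64.] [-41. -40. -40. -36. -31.]
scene 138 7 [-68. -64.] [-2. -1. -0.  8. 14.]
scene 144 13 [-69. -66.] [-2.  1.  4.  6. 11.]
wrist 90 9 [-67. -65.] [-3. -2. -0.  1.  2.]
wrist 96 175 [-67. -56.] [-40. -33.  -5.  -1.   3.]
wrist 102 266 [-68. -50.] [-40. -35.  -5.  -1.   3.]
wrist 108 297 [-68. -51.] [-40. -35. -32.  -2.   4.]
wrist 114 328 [-68. -55.] [-39. -34.  -4.  -0.   4.]
wrist 120 426 [-68. -57.] [-39. -33.  -3.   1.   6.]
wrist 126 359 [-69. -66.] [-40. -36.  -2.   3.   8.]
wrist 132 455 [-69. -67.] [-41. -36.  -2.   3.   9.]
wrist 138 338 [-69. -52.] [-41. -37. -32.   2.   8.]
wrist 144 561 [-58. -49.] [-35. -32.  -1.   2.   4.]
```

View pics/f.png

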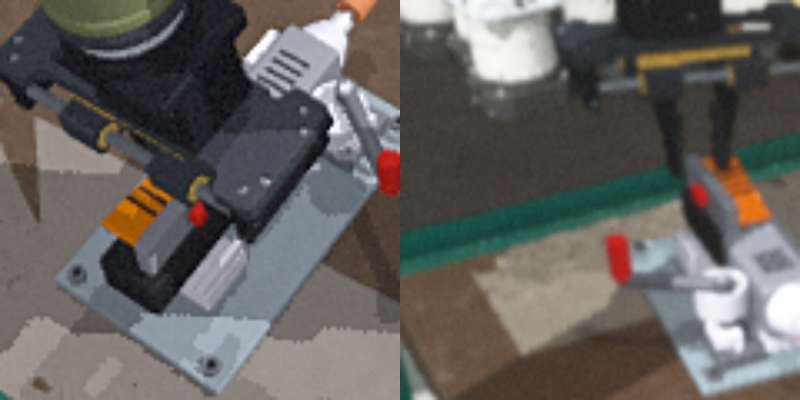

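The crops show the trigger between the two fingertips' reach: one finger is above the orange paddle, the other on the button side of the spine. Cloud data puts A at y -5..4 and B at y -40..-31, as predicted, so I shift 4 mm towards the fence and go down.

```bash
python3 -m inch '[[-0.36,2,4.4,0,0],[-0.36,0,0.5,4,0],[-0.36,0,0,0,0]]' 40; python3 e.py -57 -14.5 82;python3 -m inch '[[-0.36,1,1,8,0],[-0.36,0,1,3,0],[-0.36,0,0,0,0]]' 40; python3 e.py -57 -14.5 70
```

```text
time: 26.3
position: [0.5722, 0.2714, 0.0656]
tool_rot: [-2.29, -2.099, 0.119]
ft_force: [-0.4, -0.4, 0.4]
grip_width: 0.32
tip -58.5 -11.8 95.5 todo [-1.  -1.6 13.7] tw 0.001 lean [-0.078 -0.028] gap 27.8 f [-0.4 -0.4  0.4] q7 -0.6369942175487471
time: 26.68
position: [0.5733, 0.272, 0.0534]
tool_rot: [-2.29, -2.099, 0.119]
ft_force: [-0.3, 0.0, 1.3]
grip_width: 0.324
tip -59.1 -10.7 83.3 todo [-1.6 -2.7 13.6] tw 0.001 lean [-0.078 -0.028] gap 28.2 f [-0.3  0.   1.3] q7 -0.6387122777108633
```

```bash
python3 -m inch '[[-0.36,-1,-5,0,0],[-0.36,0,0,0,0]]' 40; python3 e.py -57 -16 70;python3 -m inch '[[-0.36,0,0,5,0],[-0.36,0,0,5,0]]' 40; python3 e.py -57 -16 66
```

```text
time: 26.92
position: [0.5677, 0.2715, 0.0539]
tool_rot: [-2.29, -2.099, 0.12]
ft_force: [0.2, 0.4, -0.4]
grip_width: 0.315
tip -58.1 -16.2 83.7 todo [-0.7  1.3 13.7] tw 0.001 lean [-0.079 -0.028] gap 27.4 f [ 0.2  0.4 -0.4] q7 -0.6411588809647705
time: 27.18
position: [0.568, 0.2724, 0.0449]
tool_rot: [-2.29, -2.1, 0.114]
ft_force: [0.4, 1.0, 5.0]
grip_width: 0.32
tip -59.0 -16.1 74.8 todo [-1.7  0.7  8.9] tw 0.001 lean [-0.076 -0.026] gap 27.8 f [0.4 1.  5. ] q7 -0.6427785855120975
```

```bash
python3 -m inch '[[-0.36,-1,0,5,0],[-0.36,0,0,5,0]]' 40; python3 e.py -57 -16 66;python3 -m inch '[[-0.36,0,0,5,0],[-0.36,0,0,5,0]]' 40; python3 e.py -57 -16 66
```

```text
time: 27.42
position: [0.5684, 0.2735, 0.0369]
tool_rot: [-2.289, -2.102, 0.106]
ft_force: [-2.2, -2.0, 19.8]
grip_width: 0.322
tip -60.0 -15.9 66.8 todo [-3.   0.   0.9] tw -0.001 lean [-0.072 -0.022] gap 28.1 f [-2.2 -2.  19.8] q7 -0.642983523096551
time: 27.68
position: [0.569, 0.2736, 0.0366]
tool_rot: [-2.292, -2.103, 0.103]
ft_force: [-9.9, -4.9, 28.1]
grip_width: 0.319
tip -60.2 -15.4 66.5 todo [-3.2 -0.6  0.6] tw -0.0 lean [-0.069 -0.023] gap 27.8 f [-9.9 -4.9 28.1] q7 -0.6450513331089299
```

The trigger is on its stop (28 N at tip z 66.5). Now I push towards the fence to press the button, with light downward pressure.

```bash
python3 -m inch '[[-0.36,0,5,3,0],[-0.36,0,5,3,0],[-0.36,0,5,3,0]]' 40; python3 e.py -57 -5 66
```

```text
time: 28.05
position: [0.5726, 0.2742, 0.0371]
tool_rot: [-2.28, -2.099, 0.126]
ft_force: [-16.2, -3.9, 25.4]
grip_width: 0.314
tip -61.2 -11.3 67.0 todo [-4.2  6.4  0.6] tw -0.003 lean [-0.087 -0.026] gap 27.3 f [-16.2  -3.9  25.4] q7 -0.6353595447373686
```

```bash
python3 -m inch '[[-0.7,1,2,2.5,0],[-0.7,1,2,2.5,0],[-0.7,1,2,2.5,0]]' 15; python3 e.py -57 -5 66; python3 -m inch '[[-0.7,0,2,2.5,0],[-0.7,0,2,2.5,0]]' 15; python3 e.py -57 -5 66
```

```text
time: 28.42
position: [0.5726, 0.2741, 0.0374]
tool_rot: [-2.278, -2.097, 0.145]
ft_force: [-12.4, -5.0, 20.4]
grip_width: 0.162
tip -61.3 -11.0 67.3 todo [-4.3  6.1  0.9] tw -0.003 lean [-0.097 -0.032] gap 14.1 f [-12.4  -5.   20.4] q7 -0.6364158889666107
time: 28.68
position: [0.5719, 0.274, 0.0375]
tool_rot: [-2.274, -2.096, 0.154]
ft_force: [-7.6, -2.3, 16.7]
grip_width: 0.159
tip -61.2 -11.5 67.3 todo [-4.2  6.6  0.9] tw -0.004 lean [-0.104 -0.034] gap 13.8 f [-7.6 -2.3 16.7] q7 -0.6342483589093685
```

```bash
python3 -m inch '[[-0.85,0,1,2.5,0],[-0.85,0,1,2.5,0],[-0.85,0,1,2.5,0]]' 15; python3 e.py -57 -5 66; python3 - <<'E'
from h import *
a=ctrl.get_image("scene")["color"];b=ctrl.get_image("side")["color"]
cv2.imwrite("pics/g.png",np.hstack([cv2.resize(a[280:380,170:270],(400,400)),cv2.resize(b[100:200,130:230],(400,400))])[:,:,::-1])
E
```

```text
time: 29.05
position: [0.5718, 0.274, 0.0376]
tool_rot: [-2.272, -2.096, 0.159]
ft_force: [-5.6, -1.6, 14.5]
grip_width: 0.159
tip -61.2 -11.6 67.4 todo [-4.2  6.7  0.9] tw -0.004 lean [-0.107 -0.035] gap 13.9 f [-5.6 -1.6 14.5] q7 -0.633262722614525
```

The gap stopped at 13.9 mm against a 6.5 mm command. That equals spine plus fully pressed button (13.5 mm), so the button is in. Now I ease the trigger with a light grip.

```bash
python3 -m inch '[[-0.85,0,0,1,0],[-0.85,0,0,-2,0],[-0.85,0,0,-3,0],[-0.85,0,0,-3,0]]' 6; python3 e.py -57 -5 72
```

```text
time: 29.65
position: [0.5716, 0.2732, 0.0437]
tool_rot: [-2.272, -2.095, 0.163]
ft_force: [0.7, 0.1, -4.9]
grip_width: 0.16
tip -60.5 -11.7 73.5 todo [-3.5  6.8  1. ] tw -0.004 lean [-0.109 -0.037] gap 13.9 f [ 0.7  0.1 -4.9] q7 -0.6322395154746446
```

View pics/g.png

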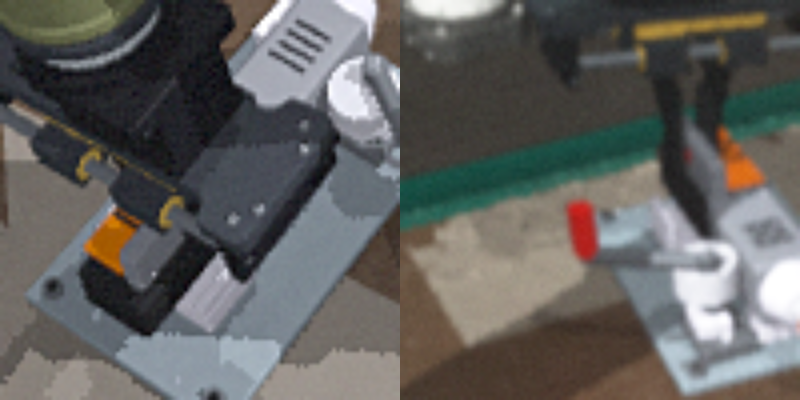

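```bash
python3 -m inch '[[-0.4,0,0,0,0],[-0.4,0,0,0,0],[-0.4,0,0,0,0],[-0.4,0,0,0,0]]' 10; python3 e.py -57 -14 72
```

```text
time: 30.15
position: [0.5709, 0.2726, 0.0436]
tool_rot: [-2.271, -2.095, 0.166]
ft_force: [-0.1, 0.8, 1.0]
grip_width: 0.297
tip -59.9 -12.2 73.4 todo [-2.8 -1.6  1.7] tw -0.004 lean [-0.111 -0.038] gap 25.9 f [-0.1  0.8  1. ] q7 -0.6321297118256957
```

```bash
python3 -m inch '[[-0.3,0,-1,-8,0],[-0.3,0,-2,-15,0],[-0.3,0,0,-30,0],[-0.3,0,0,-40,0],[-0.3,0,0,-40,0]]' 10; python3 -m inch '[[-0.3,-50,0,-20,0],[-0.3,-50,0,0,0],[-0.3,-50,0,0,0],[-0.3,0,0,0,0]]'; python3 m.py H; python3 -c "
import cv2,numpy as np
a,b=[cv2.imread('pics/%sH.png'%n) for n in('scene','side')]
cv2.imwrite('pics/hH.png',np.hstack([cv2.resize(a[270:390,160:310],(400,320)),cv2.resize(b[90:210,120:270],(400,320))]))"
```

```text
time: 30.78
position: [0.5816, 0.2771, 0.1802]
tool_rot: [-2.27, -2.094, 0.172]
ft_force: [-0.6, 0.2, -0.9]
grip_width: 0.352
time: 31.28
position: [0.5757, 0.1267, 0.2182]
tool_rot: [-2.274, -2.102, 0.151]
ft_force: [0.1, -0.2, -0.3]
grip_width: 0.35
scene trigger 338 [-101.7, -62.9, -15.1] [1.4, 12.6, 21.7] [66.7, 72.2, 77.2]
scene spine 266 [-102.2, -58.2, -11.0] [-16.8, -11.9, -5.5] [86.8, 90.2, 93.2]
scene barrel 517 [12.4, 46.4, 82.2] [-20.8, -2.2, 19.1] [66.7, 69.4, 71.7]
scene button 24 [-66.3, -58.8, -48.7] [-19.4, -18.0, -16.4] [74.3, 79.2, 83.4]
scene knobtop 42 [15.2, 20.5, 27.4] [-112.4, -106.2, -99.1] [96.8, 100.3, 104.4]
scene knob 89 [14.9, 19.1, 26.9] [-112.7, -108.6, -100.2] [72.2, 94.5, 103.4]
side trigger 125 [-96.1, -52.6, -18.0] [2.2, 12.2, 21.1] [67.3, 71.3, 75.6]
side spine 91 [-99.1, -47.2, -5.9] [-17.4, -12.6, -6.8] [86.4, 90.0, 92.0]
side barrel 272 [12.3, 49.2, 83.7] [-21.7, -2.8, 17.9] [67.1, 69.7, 71.5]
side knobtop 25 [19.5, 27.9, 33.6] [-113.1, -106.8, -100.5] [96.3, 100.1, 101.7]
side knob 75 [20.9, 29.9, 33.7] [-113.5, -107.8, -100.7] [71.7, 89.6, 101.4]
wrist trigger 2252 [-76.8, -44.5, -14.8] [-2.0, 10.7, 23.1] [67.2, 70.1, 73.2]
wrist spine 1312 [-73.8, -43.7, -9.2] [-15.7, -9.8, -4.2] [87.4, 90.0, 91.6]
wrist barrel 3311 [12.0, 45.3, 82.3] [-18.8, 1.1, 20.8] [67.4, 69.3, 70.8]
wrist button 25 [-65.4, -56.7, -48.4] [-17.5, -17.3, -17.1] [80.9, 81.9, 83.5]
wrist knobtop 235 [15.8, 22.4, 28.8] [-110.5, -103.5, -97.4] [97.0, 99.8, 101.5]
wrist knob 389 [15.4, 21.7, 28.7] [-110.2, -100.7, -96.9] [73.6, 98.6, 101.3]
```

View pics/hH.png

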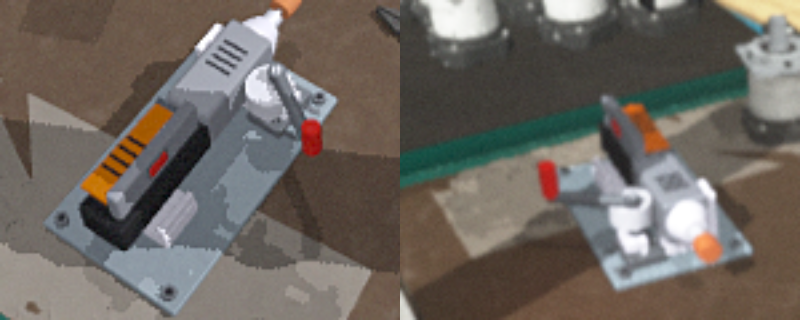

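Trigger rear dropped from 87 to 77 mm (about 67 fully squeezed). The button face is flush at y -17.5, the grinder lies on its saddles against the fence, the lever is unmoved and the arm is clear. Handing in.

```bash
python3 -c "
from bench import ctrl
print(ctrl.get_state()['time'],ctrl.close_job())"
```

```text
the job is handed in; nothing more can be done
31.425 None
```

I laid the grinder in the cradle, nipped it against the fence with the cam, locked the trigger on and handed the job in at 31.4 s. No verdict is reported. The clamping force and the bystanders' positions were not checked directly.

**Last checks before handing in:**
- **Grinder:** the spine top reads 90 mm, which is the seated height. Its place is x about 0 and y about 0 against the fence, with the stone to the lever end.
- **Lock button:** its face is at y about -17.5 mm, against -24 mm when out, so it is fully in.
- **Trigger:** its rear end rests at about 77 mm. It stood at 87 mm released and would be about 67 mm fully squeezed, so it is held partway on the lock.
- **Cam lever:** it is at about 1.52 rad and did not move after I let go.
- **Arm:** it is clear of everything.

**What disagreed or went wrong:**
- **Fingertips:** the real tips sit about 30 mm above the reported TCP. Because of this my first close on the knob missed it, and I corrected for the offset afterwards.
- **First grasp:** I lifted before the fingers had closed on the grinder. It did not move, and the second try held.
- **Clamping force:** there is no direct reading. I estimate 10 to 30 N from the lever's travel past fence contact and from 8 to 11 N at the knob. Pressing the button also straightened the grinder by under 1 mm, which may have eased the clamp a little.
- **Tool lean:** moves built up a lean of up to 0.11 rad, which did no harm.
- **Bystanders:** I did not measure them again at the end, but no move brought the fingers near them.

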